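Pull the coloured cartridges from a packed crate and step them under the stage pointer

TASK

Draw the cartridges with coloured knobs (red, yellow, and blue if there is one) out of the packed crate, leaving the black ones in it, and stand each on a marked square of the x-y stage's carrier. When all are loaded, slide the carrier by its orange handle to bring the white dot on the red knob under the pointer, pause there for a second, then do the same for yellow and then for blue, never striking the pointer. Then unload the coloured cartridges and stand them upright in the green tray.

Things in the scene. Friction and masses are not known exactly. Their poses are not given: they have to be found in the camera images.
- red_c (a point): specimen cartridge: aluminium block 44 x 44 x 50 mm, on its top an upright round red knob 18 mm across, 32 mm high, with a white dot 11 mm across in the middle of the knob's top; 82 mm high in all, 0.18 kg. The point is its centre, 41 mm above its underside; z along the knob, x and y square to the block's sides.
- yellow_c (a point): specimen cartridge: aluminium block 44 x 44 x 50 mm, on its top an upright round yellow knob 18 mm across, 32 mm high, with a white dot 11 mm across in the middle of the knob's top; 82 mm high in all, 0.18 kg. The point is its centre, 41 mm above its underside; z along the knob, x and y square to the block's sides.
- blue_c (a point): specimen cartridge: aluminium block 44 x 44 x 50 mm, on its top an upright round blue knob 18 mm across, 32 mm high, with a white dot 11 mm across in the middle of the knob's top; 82 mm high in all, 0.18 kg. The point is its centre, 41 mm above its underside; z along the knob, x and y square to the block's sides. Missing in some runs (a black one is in its place).
- black1_c (a point): cartridge of the same size and shape with a black knob; stays in the crate. The point is its centre, 41 mm above its underside.
- black2_c (a point): cartridge of the same size and shape with a black knob; stays in the crate. The point is its centre, 41 mm above its underside.
- black3_c (a point): cartridge of the same size and shape with a black knob; stays in the crate. The point is its centre, 41 mm above its underside.
- black4_c (a point): cartridge of the same size and shape with a black knob; stays in the crate. The point is its centre, 41 mm above its underside.
- black5_c (a point): cartridge of the same size and shape with a black knob; stays in the crate. The point is its centre, 41 mm above its underside.
- black6_c (a point): cartridge of the same size and shape with a black knob; stays in the crate. The point is its centre, 41 mm above its underside.
- black7_c (a point): cartridge of the same size and shape with a black knob; stays in the crate. The point is its centre, 41 mm above its underside. Missing when the blue one is there.
- crate_floor (a point): fixed wooden crate, 148 x 148 mm outside, walls 7 mm, rim 42 mm above the table; point: centre of its inner floor, 6 mm above the table, x and y along its sides. Packed with 3 x 3 cartridges at 44.5 mm centres, touching; blocks' tops 56 mm, knobs' tops 88 mm above the table. Only knobs can be gripped; fingers have most room along the crate's diagonals (next knob 63 mm away).
- tray_in (a point): loose shallow green tray, 190 mm (its x) by 90 mm (its y), 18 mm high, walls and floor 5 mm thick (inside 180 x 80 mm); the point is the centre of its inner floor, 5 mm above the table, z up. Room for three cartridges in a row along x. It may get knocked aside.
- pointer_tip (a point): downward tip of the fixed brass pointer of the x-y stage, 139 mm above the table, 12 mm above the knobs of cartridges that stand on the carrier; its arm (182 mm above the table) comes from a post 95 mm behind it along the stage's x. x and y of this point are the stage's slide directions, z up.
- square1 (a point): centre of one of three black outlined squares, 46 x 46 mm, on the top of the stage's flat sliding carrier (aluminium plate 90 x 162 mm, top 45 mm above the table). In the carrier's frame the squares are at (12, 54), (-12, 0) and (12, -54) mm; nothing but friction holds a cartridge there.
- square2 (a point): centre of one of three black outlined squares, 46 x 46 mm, on the top of the stage's flat sliding carrier (aluminium plate 90 x 162 mm, top 45 mm above the table). In the carrier's frame the squares are at (12, 54), (-12, 0) and (12, -54) mm; nothing but friction holds a cartridge there.
- square3 (a point): centre of one of three black outlined squares, 46 x 46 mm, on the top of the stage's flat sliding carrier (aluminium plate 90 x 162 mm, top 45 mm above the table). In the carrier's frame the squares are at (12, 54), (-12, 0) and (12, -54) mm; nothing but friction holds a cartridge there.
- handle (a point): upright round orange handle post of the carrier, 16 mm across, from 45 to 110 mm above the table, on a tab in front of the plate, 92 mm from the plate's centre on the robot's side; the point lies on its axis, 90 mm above the table. Pushed or pulled by it, the carrier slides in both directions and stays where it is left; each slide resists with about 2 N plus 6 N per m/s.
- stage_x (a joint): carrier's travel away from the robot along the stage's x, m, from -0.005 to 0.115. At 0 the squares lie 80 and 104 mm short of the pointer, clear of it for loading and unloading.
- stage_y (a joint): carrier's travel to the left along the stage's y, m, from -0.065 to 0.065; at 0 the middle square is in line with the pointer.
- pointer: the brass needle itself, 9 mm across, 32 mm long; its origin is its tip
Things that resemble listed ones, but are neither listed nor needed, are in the scene too. Leave any turquoise look-alike of the part that bears black6_c alone.

How it is judged:
By the outcome, as a careful person would: the job done as asked, in the order asked, and still so for the second after the job is handed in, with the robot touching nothing.
Of blue, black7 only 1 to 1 are there at a start; the rules pass over those that are not, and their reading is None.
At some moment in a run one of tray may be knocked a few centimetres aside while the robot is not near it.
Once in a run the grip may slacken for a moment while it holds something.
It also fails if it takes over 210 s, if anything falls off the work surface, if the arm or the gripper's body presses on something with over 40 N, if the wrist force passes 120 N, or if a joint passes its speed limit or range.

ROBOT

A 7-joint arm with a two-finger parallel gripper is mounted at the origin on a cart in front of the work surface, level with it; the furniture and walls round the work are solid. World frame = base frame: x ahead of the robot, y to its left, z up, the work surface at z = 0. Lengths are in m, angles in rad, forces in N, time in s.
With the tool pointing down it reaches from about 0.4 to 0.875 m from the base axis. Payload 19.3 kg.
Tool frame: the origin (TCP) lies at the very end of the fingers, on their centre line; the grasp point (between the pads) lies 19 mm behind it; z points along the fingers, y is the direction in which the jaws open and shut (so a half turn about z gives the same grasp; the last joint's range is limited). The gripper opens to 85 mm and grips with 20 to 120 N. Pads are 22 mm wide; open, the fingers measure 114 mm over their backs; the gripper's body (76 mm by 85 mm) begins 54 mm behind the grasp point. The pads swing forward as they close: fully open they stand 13 mm farther back than shut.
Start: joints at [-1.244, 0.521, -0.036, 1.599, 0.021, 1.021, -0.113], TCP at [0.242, 0.576, 0.231] pointing down, gripper open.
Joint ranges: [-2.91, 2.91], [-0.3, 2.13], [-1.5, 1.42], [0.17, 2.43], [-1.26, 4.41], [0.16, 1.93], [-2.52, 2.52]. Speed limits (rad/s): [1.89, 1.89, 2.39, 2.39, 3.01, 3.01, 3.01].

INTERFACE

Orientations are given as [roll, pitch, yaw] about the fixed x, y, z axes, in that order (R = Rz(yaw) Ry(pitch) Rx(roll)).
In Python, from workcell import bot, vision, job_done gives the robot as it stands.
- The arm moves only by the tool arm_command, never from a script. Its arguments are lists of equal length, an entry for each row: "gripper": the finger opening in cm, from 0 to 8.54; "slide": the shift along the tool's x, y, z in cm, a list of three; "turn": the turn, a rotation vector about the tool's x, y, z in degrees, a list of three. A call has 1 to 5 rows; each row is the pose to reach, as a shift and turn from the pose commanded when the call began, along the tool's axes at that moment; what a row does not reach only later rows make up. A row lasts 1/8 s, in which the tool goes at most 62.5 mm and 10.7 degrees, less where a joint would pass 70% of its speed; a pose out of reach is approached as far as the arm can. A call with a gripper value outside its range is refused whole. The fingers move at their own pace and stop on an object; "force" is the grip in N (left out, the last holds). Time passes only in rows, so rows that repeat a pose let the fingers close. It gives the time, the measured TCP pose, the force and the opening at its end, in the units of the state.
- bot.observe(): the state, without advancing time (a new reading comes with each control period).
- vision.grab_frame(name): name is "scene" or "top"; returns the picture (420x560x3 uint8, blue, green, red); there is no depth.
- vision.camera_model(name): a dict with "mtx" (3x3 intrinsics, pixels), "T" (4x4, takes a point from camera to world coordinates). Camera axes: x right, y down, z forward; pixel columns grow to the right and rows downward; lengths in m; the calibration is good to about 2 mm. A picture is of the moment at which its call begins. camera_model takes no time and is no camera call.
- job_done(): hands the job in, once; it reports no verdict.
The state is a dict: "clock": time; "qpos": joint angles; "qd": joint speeds; "joint_efforts": joint torques, N m; "position": TCP position; "tool_rot": TCP orientation; "force": force on the tool from outside, world axes, zero at the start; "moment": the same for the moment, N m; "grip_width": finger opening in m.
Only numpy, scipy, OpenCV 4.12 (cv2) and the standard library are available. Lean on these libraries where they do the work, as an engineer would, in place of code of your own. Each camera call takes 0.05 s, during which the arm holds its last target. There are 200 camera calls.

## Working session

There is one attempt and no reset: what is moved stays moved. The work goes in short steps, Python scripts to look and compute and a tool call to move; the robot and the scene stay as the last step left them, time stands still between calls to the robot, and variables do not carry over. Pictures are saved under pics/ and viewed, about 12 in all and at most 16, crops included, and the job is handed in when it is done.

Besides the shell and the picture viewer there is one more tool, called after "Call:" by a JSON object that holds its "name" and its "arguments". arm_command: Moves the arm, as the interface text tells. Its arguments: {"type":"object","properties":{"gripper":{"type":"array","items":{"type":"number"}},"slide":{"type":"array","items":{"type":"array","items":{"type":"number"}}},"turn":{"type":"array","items":{"type":"array","items":{"type":"number"}}},"force":{"type":"number"}},"required":["gripper","slide","turn"]}

```bash
ls; mkdir -p pics; python3 - <<'E'
from workcell import bot, vision
import cv2, numpy as np
s=bot.observe(); print({k:np.round(v,4).tolist() for k,v in s.items()})
for n in("scene","top"):
    cv2.imwrite(f"pics/{n}0.png",vision.grab_frame(n)); m=vision.camera_model(n); print(n,np.round(m["mtx"],1).tolist(),np.round(m["T"],4).tolist())
E
```

```text
pics
{'clock': 0.0, 'qpos': [-1.2442, 0.522, -0.0363, 1.6, 0.0212, 1.0211, -0.1128], 'qd': [-0.0006, -0.0009, 0.0008, -0.0003, -0.0003, 0.0001, 0.001], 'joint_efforts': [-0.0014, -92.708, 1.9791, -36.9945, 0.0177, 0.0079, 0.0], 'position': [0.2414, 0.5761, 0.2307], 'tool_rot': [-3.1405, 0.0001, 2.7448], 'force': [0.4292, -0.2569, 0.284], 'moment': [-0.0101, 0.0239, 0.0056], 'grip_width': 0.0855}
scene [[464.8, 0.0, 278.1], [0.0, 464.8, 215.4], [0.0, 0.0, 1.0]] [[0.8334, -0.3942, 0.3874, 0.1287], [-0.5526, -0.607, 0.5711, -0.7186], [0.01, -0.69, -0.7237, 0.9721], [0.0, 0.0, 0.0, 1.0]]
top [[485.9, 0.0, 282.1], [0.0, 485.9, 205.9], [0.0, 0.0, 1.0]] [[0.0145, -0.9842, 0.1766, 0.2808], [-0.9998, -0.017, -0.0126, -0.0031], [0.0154, -0.1764, -0.9842, 1.7124], [0.0, 0.0, 0.0, 1.0]]
```

View pics/top0.png

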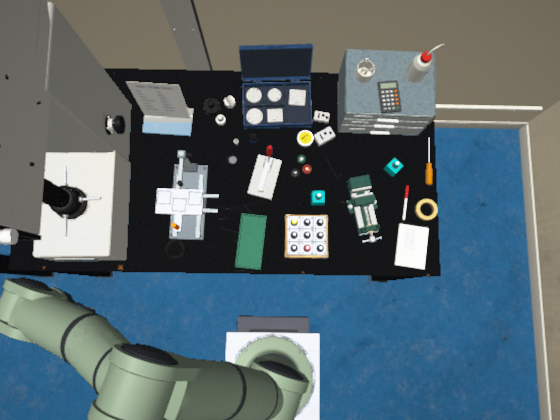

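View pics/scene0.png

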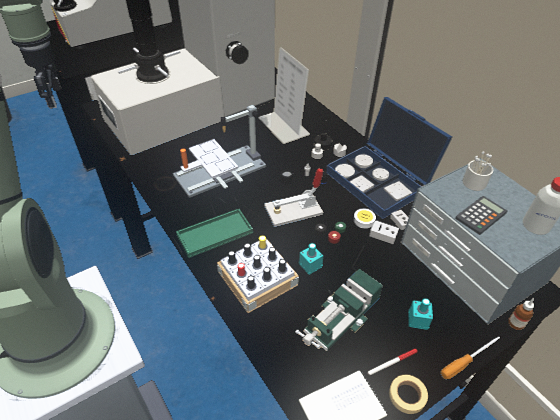

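```bash
python3 - <<'E'
import cv2, numpy as np
t=cv2.imread("pics/top0.png"); s=cv2.imread("pics/scene0.png")
a=cv2.resize(t[140:275,150:335],None,fx=4,fy=4,interpolation=cv2.INTER_CUBIC)
b=cv2.resize(s[95:310,165:335],None,fx=2.7,fy=2.7,interpolation=cv2.INTER_CUBIC)
cv2.imwrite("pics/a.png",a);cv2.imwrite("pics/b.png",b)
E
```

```text
(no output)
```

View pics/a.png

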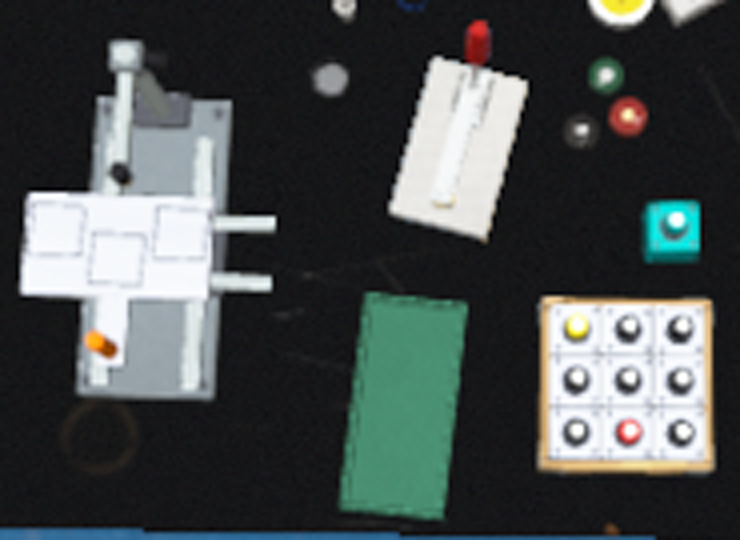

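View pics/b.png

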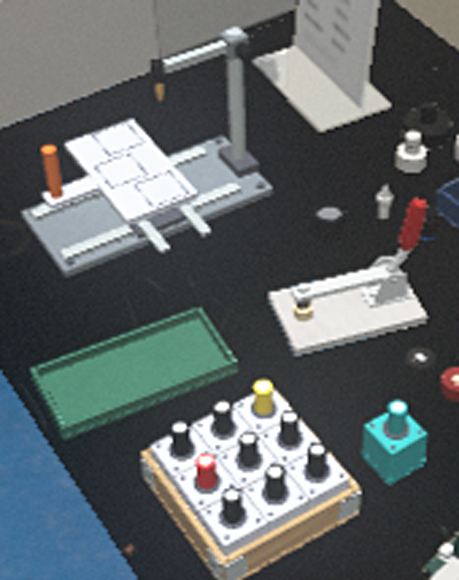

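```bash
cat > h.py <<'E'
import numpy as np, cv2
from workcell import bot, vision
from scipy.spatial.transform import Rotation as R
def ray(n,p,z):
    m=vision.camera_model(n); T=m["T"]; K=m["mtx"]
    p=np.atleast_2d(np.array(p,float)); d=np.c_[(p-[K[0,2],K[1,2]])/K[0,0],np.ones(len(p))]@T[:3,:3].T
    o=T[:3,3]; return o+d*((z-o[2])/d[:,2])[:,None]
def proj(n,P):
    m=vision.camera_model(n); T=m["T"]; P=np.atleast_2d(P); c=(P-T[:3,3])@T[:3,:3]; q=c@m["mtx"].T; return q[:,:2]/q[:,2:]
def crop(n,P,fn,half=60,f=6):
    im=vision.grab_frame(n); u,v=proj(n,P)[0].astype(int)
    x0,y0=max(u-half,0),max(v-int(half*.75),0); c=im[y0:y0+int(half*1.5),x0:x0+2*half]
    cv2.imwrite("pics/"+fn,cv2.resize(c,None,fx=f,fy=f,interpolation=cv2.INTER_CUBIC)); print("crop origin",x0,y0,"f",f); return im
def fit(model,meas): # 2D rigid: meas = R model + t
    a=model-model.mean(0); b=meas-meas.mean(0)
    th=np.arctan2((a[:,0]*b[:,1]-a[:,1]*b[:,0]).sum(),(a*b).sum()); c,s=np.cos(th),np.sin(th)
    M=np.array([[c,-s],[s,c]]); t=meas.mean(0)-M@model.mean(0); return th,t,np.abs(model@M.T+t-meas).max()
def go(x,y,z,yaw=None): # slide (cm) and turn (deg) from current measured pose
    s=bot.observe(); r=R.from_euler("xyz",s["tool_rot"]); d=r.inv().apply(np.array([x,y,z])-s["position"])*100
    y0=s["tool_rot"][2]; o=R.from_euler("xyz",[np.pi,0,y0 if yaw is None else yaw])
    print("slide",d.round(2),"turn",np.degrees((r.inv()*o).as_rotvec()).round(1),"pos",np.round(s["position"],4),"rot",np.round(s["tool_rot"],3),"F",np.round(s["force"],1),"w",round(s["grip_width"],4),"t",s["clock"],"q7",np.round(s["qpos"],2))
E
python3 - <<'E'
from h import *
a=lambda p:(np.array(p)+.5)/4-.5+[150,140]
dots=a([(575,325),(629,327),(681,327),(575,378),(628,379),(680,379),(575,431),(628,430),(681,432)])
D=ray("top",dots,.088)[:,:2]
mod=np.array([(i,j) for i in(1,0,-1) for j in(1,0,-1)])*.0445
th,t,e=fit(mod,D);print("crate",th,t,e); c,s=np.cos(th),np.sin(th);M=np.array([[c,-s],[s,c]])
print("red",M@mod[7]+t,"yel",M@mod[0]+t)
C=ray("top",a([(28,192),(214,197),(210,300),(20,295)]),.045)[:,:2]
th,t,e=fit(np.array([(.045,.081),(.045,-.081),(-.045,-.081),(-.045,.081)]),C);print("carrier",th,t,e)
c,s=np.cos(th),np.sin(th);M=np.array([[c,-s],[s,c]])
for q in[(12,54),(-12,0),(12,-54),(-92,0)]:print(q,M@np.array(q)/1000+t)
print("ptr from carrier0",M@[.092,0]+t)
b=lambda p:(np.array(p)+.5)/2.7-.5+[165,95]
print("tip scene",ray("scene",b([(160,102)]),.139)); print("handle top",ray("top",a([(93,338)]),.11),ray("scene",b([(48,149)]),.11))
Tt=ray("top",a([(366,290),(468,302),(443,520),(339,508)]),.018)[:,:2]
print(Tt);print("tray",fit(np.array([(-.045,.0),(.045,0)])*0+np.array([(.095,.045),(.095,-.045)]),Tt[:2])); print(fit(np.array([(.095,.045),(.095,-.045),(-.095,-.045),(-.095,.045)]),Tt))
P=proj("scene",[[*ray("top",dots[[7,0]],.088)[i]] for i in(0,1)]); print("scene pred red, yel",P,(P-[165,95]+.5)*2.7)
E
```

```text
crate 0.0029995081255330455 [ 0.47671753 -0.10779849] 0.001150793792365823
red [ 0.43221773 -0.10793196] yel [ 0.52108385 -0.06316521]
carrier -0.008687232467796078 [0.59082365 0.33426464] 0.0012820910374977679
(12, 54) [0.6032923  0.38815836]
(-12, 0) [0.5788241  0.33436889]
(12, -54) [0.60235409 0.28016243]
(-92, 0) [0.49882712 0.33506386]
ptr from carrier0 [0.68282018 0.33346543]
tip scene [[0.62793072 0.3113376  0.139     ]]
handle top [[0.5005897  0.33780001 0.11      ]] [[0.50105272 0.33832425 0.11      ]]
[[0.559922   0.11956723]
 [0.55072375 0.02936984]
 [0.35949715 0.04714604]
 [0.36843367 0.13728772]]
tray (np.float64(-0.10162783105921518), array([0.46081304, 0.08410657]), np.float64(0.00033087999638362064))
(np.float64(-0.09389780165039532), array([0.45964414, 0.08334271]), np.float64(0.0014771533231183742))
scene pred red, yel [[239.35737707 265.54409944]
 [260.61683069 238.17636719]] [[202.11491808 461.81906848]
 [259.51544286 387.92619142]]
```

```bash
python3 - <<'E'
from h import *
a=lambda p:(np.array(p)+.5)/4-.5+[150,140]
b=lambda p:(np.array(p)+.5)/2.7-.5+[165,95]
bb=lambda q:((np.array(q)-[165,95]+.5)*2.7).round()
aa=lambda q:((np.array(q)-[150,140]+.5)*4).round()
print("arm end,post top",ray("top",a([(120,173),(125,52)]),.182)); 
print("post scene",ray("scene",b([(236,36)]),.187))
for P in([.683,.333,.139],[.628,.311,.139],[.63,.33,.139]):print(P,bb(proj("scene",P)),aa(proj("top",P)))
C=ray("scene",b([(133,119),(195,190),(130,219),(66,145)]),.045)[:,:2];print(C, fit(np.array([(.045,.081),(.045,-.081),(-.045,-.081),(-.045,.081)]),C))
p=proj("scene",[.628,.311,.139])[0].astype(int); im=cv2.imread("pics/scene0.png")[95:200,165:275]
cv2.imwrite("pics/c.png",cv2.resize(im,None,fx=7,fy=5.5,interpolation=cv2.INTER_CUBIC))
E
```

```text
arm end,post top [[0.62488838 0.30807223 0.182     ]
 [0.72572923 0.30921734 0.182     ]]
post scene [[0.72886818 0.31324826 0.187     ]]
[0.683, 0.333, 0.139] [[194.  77.]] [[104. 116.]]
[0.628, 0.311, 0.139] [[161. 103.]] [[127. 181.]]
[0.63, 0.33, 0.139] [[154.  93.]] [[104. 179.]]
[[0.64027809 0.41517821]
 [0.63684956 0.25998307]
 [0.55155767 0.25611519]
 [0.55018675 0.41339241]] (np.float64(0.002642862488770923), array([0.59471802, 0.33616722]), np.float64(0.004696640182773049))
```

View pics/c.png

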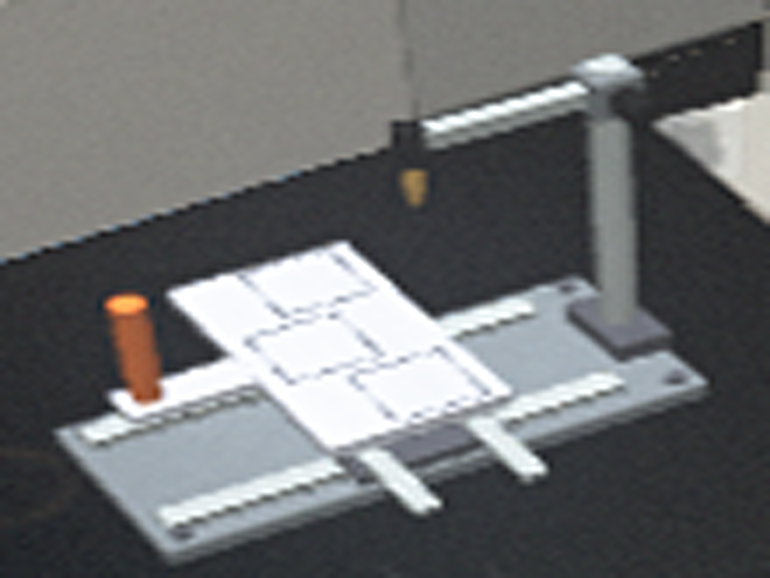

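```bash
python3 - <<'E'
from h import *
go(.30,.40,.20,np.pi); go(.501,.337,.18,np.pi)
E
```

```text
slide [-12.2  -13.98   3.09] turn [ -0.1  -0.  -22.7] pos [0.2415 0.5761 0.2308] rot [-3.141  0.     2.745] F [-0.1 -0.2  0.2] w 0.0856 t 0.1 q7 [-1.24  0.52 -0.04  1.6   0.02  1.02 -0.11]
slide [-33.18 -12.02   5.09] turn [ -0.1  -0.  -22.7] pos [0.2415 0.5761 0.2308] rot [-3.141  0.     2.745] F [-0.1 -0.2  0.2] w 0.0856 t 0.1 q7 [-1.24  0.52 -0.04  1.6   0.02  1.02 -0.11]
```

Call:
{"name": "arm_command", "arguments": {"gripper": [5, 5, 5, 5, 5], "slide": [[-4, -4.7, 1], [-8, -9.3, 2], [-12.2, -14, 3.1], [-17.5, -13.5, 4], [-23, -13, 4.5]], "turn": [[0, 0, -8], [0, 0, -16], [0, 0, -22.7], [0, 0, -22.7], [0, 0, -22.7]], "force": 60}}

```text
clock: 0.72
position: [0.4046, 0.3666, 0.1861]
tool_rot: [-3.142, -0.0, 3.141]
force: [0.1, 1.6, 0.9]
grip_width: 0.0501
```

```bash
python3 - <<'E'
from h import *
go(.501,.337,.15,np.pi)
E
```

```text
slide [-9.64 -2.95  3.61] turn [-0. -0. -0.] pos [0.4046 0.3666 0.1861] rot [-3.142 -0.     3.141] F [0.1 1.6 0.9] w 0.0501 t 0.725 q7 [-0.78  0.45 -0.09  1.85  0.05  0.84  0.68]
```

Call:
{"name": "arm_command", "arguments": {"gripper": [5, 5, 5, 5, 5], "slide": [[-5, -1.5, 2], [-9.6, -2.9, 3.6], [-9.6, -2.9, 3.6], [-9.6, -2.9, 7.5], [-9.6, -2.9, 11.6]], "turn": [[0, 0, 0], [0, 0, 0], [0, 0, 0], [0, 0, 0], [0, 0, 0]]}}

```text
clock: 1.35
position: [0.4989, 0.3392, 0.0698]
tool_rot: [3.141, 0.0, 3.142]
force: [-0.4, 0.4, -0.2]
grip_width: 0.05
```

Call:
{"name": "arm_command", "arguments": {"gripper": [0.8, 0.8, 0.8, 0.8, 0.8], "slide": [[0, 0, 0], [0, 0, 0], [0, 0, 0], [0, 0, 0], [0, 0, 0]], "turn": [[0, 0, 0], [0, 0, 0], [0, 0, 0], [0, 0, 0], [0, 0, 0]]}}

```text
clock: 1.98
position: [0.5, 0.3391, 0.0715]
tool_rot: [3.14, 0.002, 3.141]
force: [-2.7, -1.2, 7.7]
grip_width: 0.0147
```

```bash
python3 - <<'E'
from h import *
go(.444,.310,.07,np.pi)
crop("scene",[.52,.33,.09],"d.png",60,6)
E
```

```text
slide [ 5.59 -2.91  0.14] turn [ 0.1  0.1 -0. ] pos [0.5    0.3391 0.0715] rot [3.140e+00 2.000e-03 3.141e+00] F [-2.7 -1.2  7.7] w 0.0147 t 1.975 q7 [-0.65  0.69 -0.06  1.77  0.06  0.68  0.82]
crop origin 130 109 f 6
```

View pics/d.png

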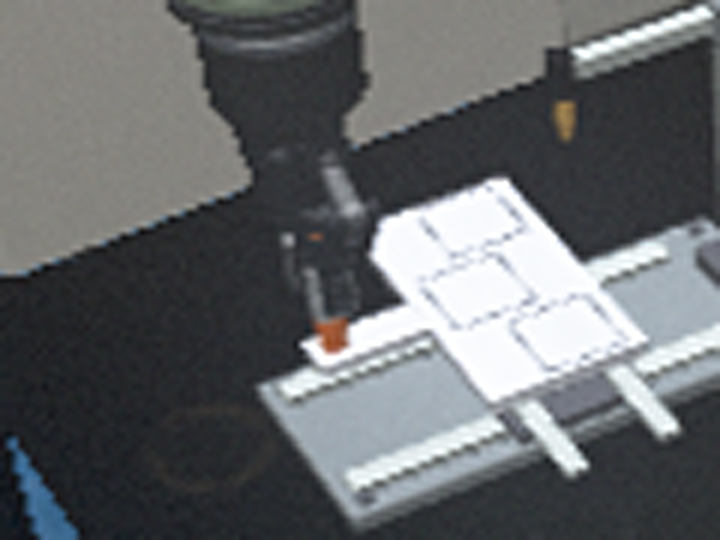

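Call:
{"name": "arm_command", "arguments": {"gripper": [0.8, 0.8, 0.8, 0.8, 0.8], "slide": [[1, -0.5, 0], [2.3, -1.1, 0], [3.6, -1.8, 0], [4.8, -2.4, 0], [5.6, -2.9, 0]], "turn": [[0, 0, 0], [0, 0, 0], [0, 0, 0], [0, 0, 0], [0, 0, 0]]}}

```text
clock: 2.65
position: [0.4438, 0.3102, 0.0715]
tool_rot: [3.14, 0.002, 3.141]
force: [2.6, 3.0, 6.0]
grip_width: 0.0146
```

Call:
{"name": "arm_command", "arguments": {"gripper": [0.8, 0.8, 5, 5, 5], "slide": [[0, 0, 0], [0, 0, 0], [0, 0, 0], [0, 0, 0], [0, 0, 0]], "turn": [[0, 0, 0], [0, 0, 0], [0, 0, 0], [0, 0, 0], [0, 0, 0]]}}

```text
clock: 3.28
position: [0.4434, 0.3096, 0.0703]
tool_rot: [-3.142, 0.0, 3.141]
force: [0.3, -0.5, 0.2]
grip_width: 0.05
```

Call:
{"name": "arm_command", "arguments": {"gripper": [4, 4, 4, 4, 4], "slide": [[0, 0, -5.5], [0, 0, -11], [0, -5, -13], [0, -11, -13], [0, -17, -13]], "turn": [[0, 0, 0], [0, 0, 0], [0, 0, 10], [0, 0, 20], [0, 0, 30]]}}

```text
clock: 3.9
position: [0.4431, 0.1379, 0.2007]
tool_rot: [3.141, 0.0, 2.612]
force: [1.8, 0.3, -0.4]
grip_width: 0.0398
```

```bash
python3 - <<'E'
from h import *
go(.4322,-.108,.14,np.pi*.75+.003)
im=vision.grab_frame("top");cv2.imwrite("pics/t1.png",im)
E
```

```text
slide [-11.48 -21.78   6.05] turn [ 0.   0.  14.5] pos [0.4431 0.1379 0.2007] rot [3.141 0.    2.612] F [ 1.8  0.3 -0.4] w 0.0398 t 3.9 q7 [-0.5   0.31  0.09  2.05 -0.04  0.79  0.65]
```

Call:
{"name": "arm_command", "arguments": {"gripper": [4, 4, 4, 4, 4], "slide": [[-2.9, -5.4, 0], [-5.8, -10.9, 0], [-8.6, -16.3, 0], [-11.5, -21.8, 3], [-11.5, -21.8, 6]], "turn": [[0, 0, 5], [0, 0, 10], [0, 0, 14.5], [0, 0, 14.5], [0, 0, 14.5]]}}

```text
clock: 4.58
position: [0.4336, -0.1102, 0.1401]
tool_rot: [3.141, 0.002, 2.359]
force: [0.7, 1.0, -0.8]
grip_width: 0.04
```

```bash
python3 - <<'E'
from h import *
go(.4322,-.108,.062,np.pi*.75+.003)
crop("scene",[.45,-.1,.09],"e.png",50,7)
E
```

```text
slide [0.27 0.06 7.81] turn [0.  0.1 0. ] pos [ 0.4336 -0.1102  0.1401] rot [3.141e+00 2.000e-03 2.359e+00] F [ 0.7  1.  -0.8] w 0.04 t 4.575 q7 [-0.05  0.4   0.21  2.15 -0.14  0.61  1.05]
crop origin 193 222 f 7
```

View pics/e.png

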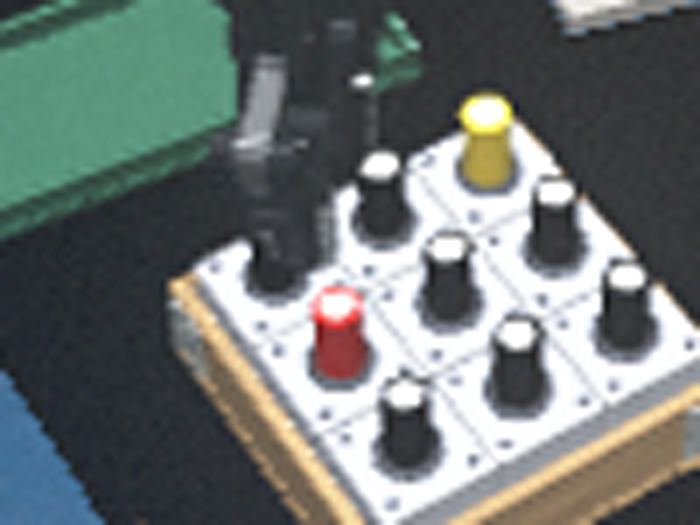

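```bash
python3 - <<'E'
from h import *
o=lambda u,v:((u+.5)/7-.5+193,(v+.5)/7-.5+222)
print(ray("scene",[o(338,303),o(486,113)],.088), proj("scene",[.4336,-.1102,.14]))
E
```

```text
[[ 0.43739544 -0.10820528  0.088     ]
 [ 0.52515799 -0.0633174   0.088     ]] [[238.78112271 252.2797323 ]]
```

Call:
{"name": "arm_command", "arguments": {"gripper": [4, 4, 4, 4], "slide": [[0.2, 0, 2], [0.2, 0, 4.5], [0.2, 0, 7.8], [0.2, 0, 7.8]], "turn": [[0, 0, 0], [0, 0, 0], [0, 0, 0], [0, 0, 0]]}}

```text
clock: 5.12
position: [0.4314, -0.1046, 0.0615]
tool_rot: [-3.14, -0.003, 2.365]
force: [-0.3, -0.5, 0.1]
grip_width: 0.0398
```

Call:
{"name": "arm_command", "arguments": {"gripper": [1, 1, 1, 1, 1], "slide": [[0, 0, 0], [0, 0, 0], [0, 0, 0], [0, 0, 0], [0, 0, 0]], "turn": [[0, 0, 0], [0, 0, 0], [0, 0, 0], [0, 0, 0], [0, 0, 0]], "force": 60}}

```text
clock: 5.75
position: [0.4326, -0.1055, 0.0632]
tool_rot: [3.141, 0.001, 2.364]
force: [-4.1, -2.4, 10.9]
grip_width: 0.0156
```

Call:
{"name": "arm_command", "arguments": {"gripper": [1, 1, 1, 1, 1], "slide": [[0, 0, -1], [0, 0, -2.5], [0, 0, -5], [0, 0, -8], [0, 0, -11]], "turn": [[0, 0, 0], [0, 0, 0], [0, 0, 0], [0, 0, 0], [0, 0, 0]], "force": 80}}

```text
clock: 6.38
position: [0.4323, -0.1051, 0.1741]
tool_rot: [3.141, 0.0, 2.364]
force: [0.5, 0.3, -1.8]
grip_width: 0.0157
```

```bash
python3 - <<'E'
from h import *
go(.5476,.364,.17,np.pi*.75)
crop("scene",[.46,-.1,.12],"f.png",50,7)
E
```

```text
slide [24.67 41.53  0.42] turn [0.  0.  0.5] pos [ 0.4323 -0.1051  0.1741] rot [3.141 0.    2.364] F [ 0.5  0.3 -1.8] w 0.0157 t 6.375 q7 [-0.09  0.33  0.24  2.12 -0.12  0.7   1.02]
crop origin 196 213 f 7
```

View pics/f.png

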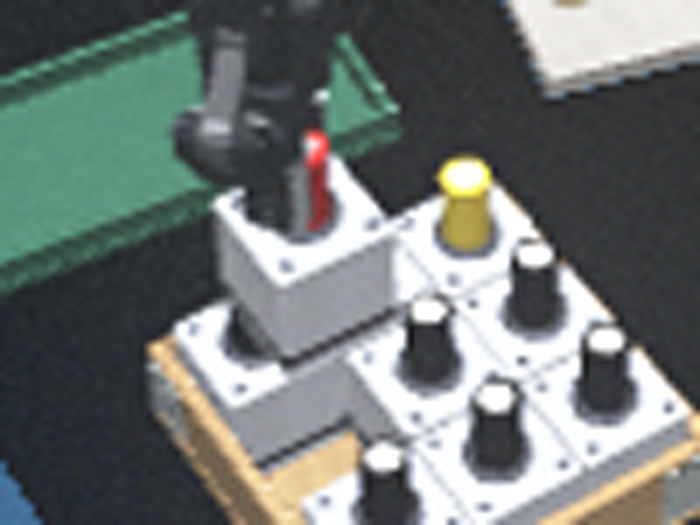

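Call:
{"name": "arm_command", "arguments": {"gripper": [1, 1, 1, 1, 1], "slide": [[1.2, 2.1, 0], [3.6, 6.2, 0], [6.2, 10.4, 0], [8.7, 14.6, 0], [11.2, 18.8, 0]], "turn": [[0, 0, 0], [0, 0, 0], [0, 0, 0], [0, 0, 0], [0, 0, 0]]}}

```text
clock: 7.05
position: [0.4845, 0.1091, 0.1731]
tool_rot: [3.141, 0.0, 2.364]
force: [0.4, 0.0, -1.2]
grip_width: 0.0156
```

Call:
{"name": "arm_command", "arguments": {"gripper": [1, 1, 1, 1, 1], "slide": [[2.5, 4.2, 0], [5, 8.4, 0], [7.5, 12.6, 0], [10, 16.8, 0], [12, 20.2, 0]], "turn": [[0, 0, 0], [0, 0, 0], [0, 0, 0], [0, 0, 0], [0, 0, 0]]}}

```text
clock: 7.68
position: [0.5403, 0.3377, 0.173]
tool_rot: [3.141, -0.0, 2.365]
force: [1.1, -0.4, -0.5]
grip_width: 0.0149
```

```bash
python3 - <<'E'
from h import *
go(.546,.3655,.103,np.pi*.75)
E
```

```text
slide [1.54 2.38 7.  ] turn [ 0.  -0.   0.5] pos [0.5403 0.3377 0.173 ] rot [ 3.141 -0.     2.365] F [ 1.1 -0.4 -0.5] w 0.0149 t 7.675 q7 [-0.76  0.61  0.17  1.63 -0.12  0.91  0.25]
```

```bash
python3 - <<'E'
from h import *
crop("scene",[.54,.3,.12],"g.png",60,6)
go(.546,.3655,.103,np.pi*.75)
E
```

```text
crop origin 139 104 f 6
slide [1.14 2.   6.98] turn [ 0.1 -0.1  0.7] pos [0.5402 0.343  0.1727] rot [ 3.139e+00 -2.000e-03  2.369e+00] F [-5.4  4.6 -2.8] w 0.0155 t 7.725 q7 [-0.77  0.61  0.17  1.62 -0.12  0.91  0.24]
```

View pics/g.png

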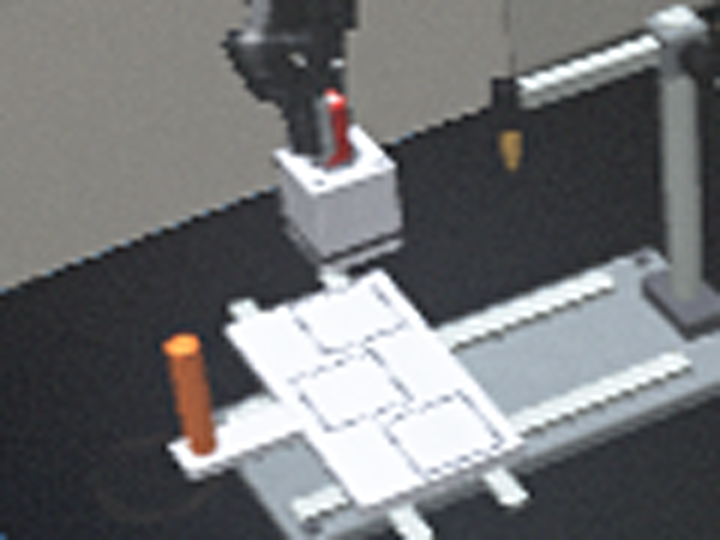

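```bash
python3 - <<'E'
from h import *
o=lambda u,v:((u+.5)/6-.5+139,(v+.5)/6-.5+104)
print("sq1",ray("scene",[o(353,317)],.045),"sq mid",ray("scene",[o(355,390)],.045),"sq3",ray("scene",[o(450,432)],.045))
C=ray("scene",[o(380,272),o(522,440),o(370,506),o(225,328)],.045)[:,:2];print("carrier",fit(np.array([(.045,.081),(.045,-.081),(-.045,-.081),(-.045,.081)]),C))
K=ray("scene",[o(273,150),o(320,195),o(398,165)],.166)[:,:2];print(K,K[[0,2]].mean(0),"face yaw",np.degrees(np.arctan2(*(K[0]-K[1])[::-1])),np.degrees(np.arctan2(*(K[2]-K[1])[::-1])))
E
```

```text
sq1 [[0.55412801 0.36299971 0.045     ]] sq mid [[0.52867479 0.31020891 0.045     ]] sq3 [[0.55389216 0.25574728 0.045     ]]
carrier (np.float64(-0.001338056480245484), array([0.53861235, 0.30993932]), np.float64(0.002403378073945528))
[[0.52363268 0.35700181]
 [0.52669708 0.31225284]
 [0.5688135  0.31349199]] [0.54622309 0.3352469 ] face yaw 93.91748786577531 1.6852698454980546
```

Call:
{"name": "arm_command", "arguments": {"gripper": [1, 1, 1, 1, 1], "slide": [[1.1, 2, 0], [1.1, 2, 2], [1.1, 2, 4], [1.1, 2, 5.5], [1.1, 2, 6.2]], "turn": [[0, 0, 1.5], [0, 0, 1.5], [0, 0, 1.5], [0, 0, 1.5], [0, 0, 1.5]]}}

```text
clock: 8.35
position: [0.5464, 0.357, 0.1094]
tool_rot: [-3.14, -0.0, 2.338]
force: [0.8, 0.4, -1.3]
grip_width: 0.0149
```

```bash
python3 - <<'E'
from h import *
go(.546,.3655,.103,np.pi*.75)
E
```

```text
slide [0.64 0.57 0.64] turn [-0.1 -0.  -1.1] pos [0.5464 0.357  0.1094] rot [-3.14  -0.     2.338] F [ 0.8  0.4 -1.3] w 0.0149 t 8.35 q7 [-0.77  0.71  0.16  1.62 -0.14  0.82  0.21]
```

Call:
{"name": "arm_command", "arguments": {"gripper": [1, 1, 1, 1, 1], "slide": [[0.6, 0.6, 0], [0.6, 0.6, 0], [0.6, 0.6, 0], [0.6, 0.6, 0.4], [0.6, 0.6, 0.5]], "turn": [[0, 0, -0.8], [0, 0, -0.8], [0, 0, -0.8], [0, 0, -0.8], [0, 0, -0.8]]}}

```text
clock: 8.98
position: [0.5467, 0.3657, 0.105]
tool_rot: [-3.141, 0.0, 2.352]
force: [0.9, 0.1, -1.2]
grip_width: 0.0153
```

```bash
python3 - <<'E'
from h import *
go(.546,.3655,.102,np.pi*.75)
E
```

```text
slide [ 0.04 -0.06  0.3 ] turn [-0.   0.  -0.2] pos [0.5467 0.3657 0.105 ] rot [-3.141  0.     2.352] F [ 0.9  0.1 -1.2] w 0.0153 t 8.975 q7 [-0.78  0.72  0.15  1.61 -0.14  0.82  0.22]
```

Lower until contact, release, raise.

Call:
{"name": "arm_command", "arguments": {"gripper": [1, 1, 1, 1], "slide": [[0, 0, 0.15], [0, 0, 0.25], [0, 0, 0.3], [0, 0, 0.3]], "turn": [[0, 0, 0], [0, 0, 0], [0, 0, 0], [0, 0, 0]]}}

```text
clock: 9.48
position: [0.5468, 0.3659, 0.1025]
tool_rot: [3.142, 0.0, 2.352]
force: [-1.0, -1.4, 2.4]
grip_width: 0.0155
```

Call:
{"name": "arm_command", "arguments": {"gripper": [2.2, 3, 4, 4, 4], "slide": [[0, 0, 0], [0, 0, 0], [0, 0, 0], [0, 0, -2], [0, 0, -7]], "turn": [[0, 0, 0], [0, 0, 0], [0, 0, 0], [0, 0, 0], [0, 0, 0]]}}

```text
clock: 10.1
position: [0.546, 0.3654, 0.1725]
tool_rot: [-3.139, -0.0, 2.352]
force: [0.7, 1.0, 1.0]
grip_width: 0.0399
```

```bash
python3 - <<'E'
from h import *
go(.521,-.063,.17,np.pi*.75)
E
```

```text
slide [-28.65 -31.94   0.34] turn [-0.2 -0.  -0.2] pos [0.546  0.3654 0.1725] rot [-3.139 -0.     2.352] F [0.7 1.  1. ] w 0.0399 t 10.1 q7 [-0.79  0.64  0.17  1.57 -0.13  0.94  0.21]
```

Call:
{"name": "arm_command", "arguments": {"gripper": [4, 4, 4, 4, 4], "slide": [[-4.1, -4.6, 0], [-8.2, -9.2, 0], [-12.2, -13.7, 0], [-16.3, -18.2, 0], [-20.3, -22.6, 0]], "turn": [[0, 0, 0], [0, 0, 0], [0, 0, 0], [0, 0, 0], [0, 0, 0]]}}

```text
clock: 10.72
position: [0.5294, 0.0607, 0.1738]
tool_rot: [3.14, 0.001, 2.352]
force: [1.6, -0.6, -0.4]
grip_width: 0.0403
```

Call:
{"name": "arm_command", "arguments": {"gripper": [4, 4, 4, 4, 4], "slide": [[-4.1, -4.6, 0], [-8.3, -9.3, 0], [-8.3, -9.3, 2], [-8.3, -9.3, 2], [-8.3, -9.3, 2]], "turn": [[0, 0, 0], [0, 0, 0], [0, 0, 0], [0, 0, 0], [0, 0, 0]]}}

```text
clock: 11.35
position: [0.5222, -0.0611, 0.1533]
tool_rot: [3.141, 0.0, 2.353]
force: [0.1, 0.2, 0.7]
grip_width: 0.0399
```

```bash
python3 - <<'E'
from h import *
go(.5222,-.0635,.063,np.pi*.75+.003)
im=vision.grab_frame("top"); cv2.imwrite("pics/t2.png",im)
c=cv2.resize(im[150:270,150:335],None,fx=4,fy=4,interpolation=cv2.INTER_CUBIC); cv2.imwrite("pics/t2c.png",c)
E
```

```text
slide [-0.17 -0.18  9.03] turn [ 0.   0.  -0.3] pos [ 0.5222 -0.0611  0.1533] rot [3.141 0.    2.353] F [0.1 0.2 0.7] w 0.0399 t 11.35 q7 [-0.14  0.48  0.19  1.94 -0.13  0.73  0.91]
```

View pics/t2c.png

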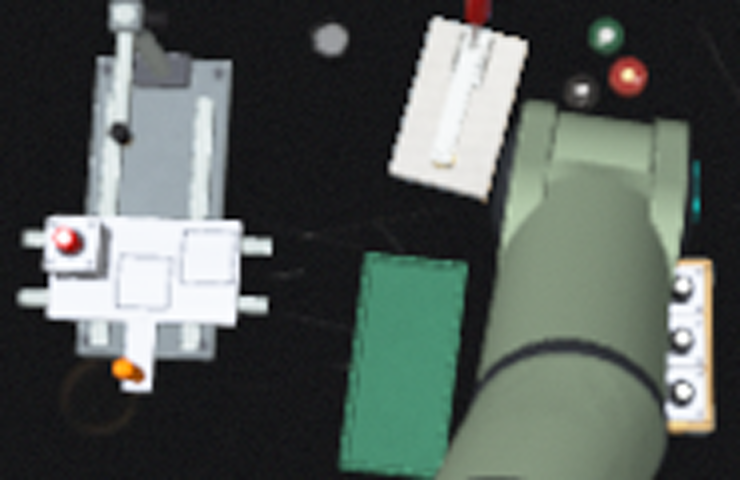

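Call:
{"name": "arm_command", "arguments": {"gripper": [4, 4, 4, 4], "slide": [[-0.1, -0.1, 3], [-0.1, -0.1, 6], [-0.1, -0.1, 9], [-0.1, -0.1, 9]], "turn": [[0, 0, 0], [0, 0, 0], [0, 0, 0], [0, 0, 0]]}}

```text
clock: 11.9
position: [0.521, -0.0625, 0.0615]
tool_rot: [-3.14, -0.002, 2.353]
force: [-0.4, 1.2, 0.6]
grip_width: 0.0399
```

Call:
{"name": "arm_command", "arguments": {"gripper": [1, 1, 1, 1, 1], "slide": [[0, 0, 0], [0, 0, 0], [0, 0, 0], [0, 0, 0], [0, 0, 0]], "turn": [[0, 0, 0], [0, 0, 0], [0, 0, 0], [0, 0, 0], [0, 0, 0]], "force": 80}}

```text
clock: 12.52
position: [0.5225, -0.0632, 0.0637]
tool_rot: [3.14, 0.001, 2.352]
force: [-2.7, 0.4, 9.7]
grip_width: 0.0155
```

Call:
{"name": "arm_command", "arguments": {"gripper": [1, 1, 1, 1, 1], "slide": [[0, 0, -1], [0, 0, -2.5], [0, 0, -5], [0, 0, -8], [0, 0, -11]], "turn": [[0, 0, 0], [0, 0, 0], [0, 0, 0], [0, 0, 0], [0, 0, 0]]}}

```text
clock: 13.15
position: [0.5217, -0.0633, 0.1744]
tool_rot: [3.141, 0.001, 2.352]
force: [0.0, -0.1, -2.2]
grip_width: 0.0156
```

```bash
python3 - <<'E'
from h import *
go(.5476,.256,.174,np.pi*.75)
o=lambda u,v:((u+.5)/4-.5+150,(v+.5)/4-.5+150)
print("reddot",ray("top",[o(68,240)],.127)); C=ray("top",[o(48,217),o(242,222),o(238,325),o(44,320)],.045)[:,:2];print(fit(np.array([(.045,.081),(.045,-.081),(-.045,-.081),(-.045,.081)]),C))
print("pointer",ray("top",[o(120,134)],.182))
E
```

```text
slide [20.84 24.32  0.04] turn [ 0.   0.  -0.2] pos [ 0.5217 -0.0633  0.1744] rot [3.141e+00 1.000e-03 2.352e+00] F [ 0.  -0.1 -2.2] w 0.0156 t 13.15 q7 [-0.15  0.45  0.21  1.93 -0.13  0.78  0.91]
reddot [[0.5461456  0.35733242 0.127     ]]
(np.float64(-0.004555957413469797), array([0.53399361, 0.30974271]), np.float64(0.0038939990979082184))
pointer [[0.62406503 0.30802976 0.182     ]]
```

Call:
{"name": "arm_command", "arguments": {"gripper": [1, 1, 1, 1, 1], "slide": [[1.5, 1.8, 0], [4.5, 5.3, 0], [8, 9.3, 0], [11.5, 13.4, 0], [15, 17.5, 0]], "turn": [[0, 0, 0], [0, 0, 0], [0, 0, 0], [0, 0, 0], [0, 0, 0]]}}

```text
clock: 13.78
position: [0.5403, 0.1682, 0.1737]
tool_rot: [3.141, 0.0, 2.352]
force: [-0.0, 0.7, -2.4]
grip_width: 0.0153
```

Call:
{"name": "arm_command", "arguments": {"gripper": [1, 1, 1, 1, 1], "slide": [[3, 3.5, 0], [5.8, 6.8, 0], [5.8, 6.8, 2], [5.8, 6.8, 4], [5.8, 6.8, 5]], "turn": [[0, 0, 0], [0, 0, 0], [0, 0, 0], [0, 0, 0], [0, 0, 0]]}}

```text
clock: 14.4
position: [0.5475, 0.2555, 0.1224]
tool_rot: [-3.141, 0.0, 2.352]
force: [-0.7, -0.1, -1.7]
grip_width: 0.0155
```

```bash
python3 - <<'E'
from h import *
a=crop("scene",[.54,.31,.1],"x.png",50,6)
b=vision.grab_frame("top")
S=lambda i,x,y,f:cv2.resize(i[y:y+65,x:x+65],None,fx=f,fy=f,interpolation=cv2.INTER_CUBIC)
u=proj("scene",[.55,.31,.1])[0].astype(int)-32; v=proj("top",[.54,.31,.1])[0].astype(int)-32; print(u,v)
cv2.imwrite("pics/i.png",np.hstack([S(a,*u,6),S(b,*v,6)]))
go(.5485,.256,.103,np.pi*.75)
E
```

```text
crop origin 149 116 f 6
[170 119] [150 181]
slide [-0.03  0.11  1.93] turn [-0.  -0.  -0.2] pos [0.5475 0.2554 0.1223] rot [-3.141 -0.     2.352] F [ 0.3 -0.3 -1. ] w 0.0155 t 14.5 q7 [-0.65  0.63  0.16  1.76 -0.14  0.77  0.37]
```

View pics/i.png

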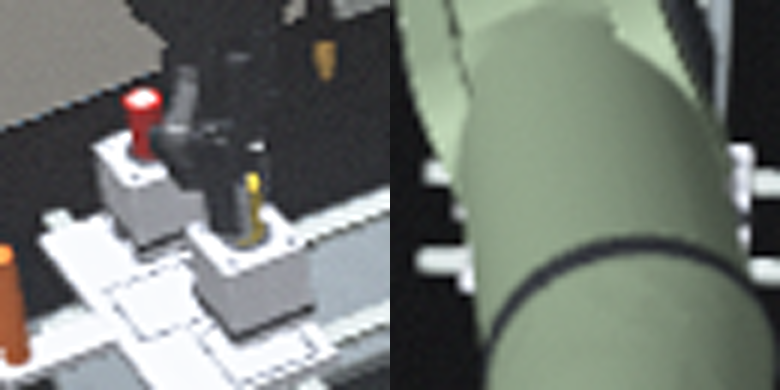

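```bash
python3 - <<'E'
from h import *
o=lambda u,v:((u+.5)/6-.5+170,(v+.5)/6-.5+119)
print("reddot",ray("scene",[o(144,97)],.127)-[.0045,0,0]); K=ray("scene",[o(92,148),o(137,183)],.095);print(K-[.0045,0,0])
print("yel blk",ray("scene",[o(187,230),o(238,272),o(308,243)],.115)-[.0045,0,0],"sq3 corner",ray("scene",[o(200,350),o(240,392)],.045)-[.0045,0,0])
print((proj("scene",[.5476+.0045,.364,.127])-[170,119])*6)
E
```

```text
reddot [[0.5485883  0.36538542 0.127     ]]
[[0.52328399 0.38201283 0.095     ]
 [0.52976304 0.3439683  0.095     ]]
yel blk [[0.52454494 0.274089   0.115     ]
 [0.53053493 0.23303697 0.115     ]
 [0.56867618 0.23395338 0.115     ]] sq3 corner [[0.51988109 0.26770773 0.045     ]
 [0.522124   0.2294835  0.045     ]]
[[140.95667635  96.55429721]]
```

Call:
{"name": "arm_command", "arguments": {"gripper": [1, 1, 1, 1, 1], "slide": [[0, 0.1, 1], [0, 0.1, 1.6], [0, 0.1, 1.9], [0, 0.1, 2], [0, 0.1, 2]], "turn": [[0, 0, 0], [0, 0, 0], [0, 0, 0], [0, 0, 0], [0, 0, 0]]}}

```text
clock: 15.12
position: [0.5488, 0.2562, 0.1028]
tool_rot: [3.141, 0.0, 2.352]
force: [-0.7, -1.2, 3.9]
grip_width: 0.0153
```

Call:
{"name": "arm_command", "arguments": {"gripper": [2.2, 3, 4, 4, 4], "slide": [[0, 0, 0], [0, 0, 0], [0, 0, 0], [0, 0, -2], [0, 0, -7]], "turn": [[0, 0, 0], [0, 0, 0], [0, 0, 0], [0, 0, 0], [0, 0, 0]]}}

```text
clock: 15.75
position: [0.5474, 0.2558, 0.1714]
tool_rot: [-3.138, -0.001, 2.352]
force: [0.7, 1.4, 0.8]
grip_width: 0.0395
```

```bash
python3 - <<'E'
from h import *
go(.40,.31,.20,np.pi)
E
```

```text
slide [14.23 -6.66 -2.83] turn [ -0.2  -0.1 -45.2] pos [0.5474 0.2558 0.1714] rot [-3.138e+00 -1.000e-03  2.352e+00] F [0.7 1.4 0.8] w 0.0395 t 15.75 q7 [-0.66  0.57  0.18  1.72 -0.12  0.87  0.36]
```

Call:
{"name": "arm_command", "arguments": {"gripper": [4, 4, 4, 4, 5], "slide": [[2, -1, -2.8], [6, -3, -2.8], [10, -5, -2.8], [14.2, -6.7, -2.8], [14.2, -6.7, -2.8]], "turn": [[0, 0, -9], [0, 0, -18], [0, 0, -27], [0, 0, -36], [0, 0, -45]]}}

```text
clock: 16.38
position: [0.3982, 0.3115, 0.2007]
tool_rot: [3.141, -0.0, -3.136]
force: [1.1, -0.2, 0.7]
grip_width: 0.0502
```

```bash
python3 - <<'E'
from h import *
a=vision.grab_frame("scene"); b=vision.grab_frame("top")
S=lambda i,x,y,f:cv2.resize(i[y:y+65,x:x+65],None,fx=f,fy=f,interpolation=cv2.INTER_CUBIC)
u=proj("scene",[.56,.31,.1])[0].astype(int)-32; v=proj("top",[.56,.31,.1])[0].astype(int)-32; print(u,v)
cv2.imwrite("pics/j.png",np.hstack([S(a,*u,6),S(b,*v,6)]))
go(.4436,.310,.14,np.pi)
E
```

```text
[173 118] [150 175]
slide [-4.29 -0.02  6.05] turn [ 0.  0. -0.] pos [0.4006 0.3102 0.2005] rot [3.141 0.    3.141] F [0.6 0.  0.4] w 0.0498 t 16.475 q7 [-0.75  0.37 -0.03  1.94  0.02  0.83  0.78]
```

View pics/j.png

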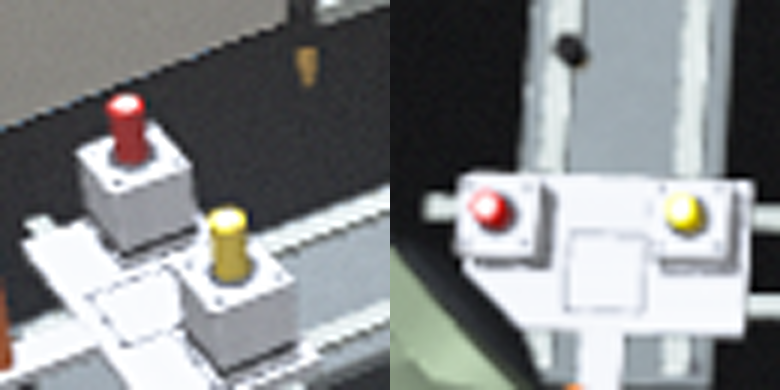

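```bash
python3 - <<'E'
from h import *
o=lambda u,v:((u+.5)/6-.5+173,(v+.5)/6-.5+118)
D=ray("scene",[o(127,103),o(228,218)],.127);t=ray("scene",[o(308,87)],.139);print(D,t,"scene delta",t-D)
p=lambda u,v:((u-390+.5)/6-.5+150,(v+.5)/6-.5+175)
D=ray("top",[p(490,207),p(684,209)],.127);t=ray("top",[p(570,50)],.178);print(D,t,t-D)
E
```

```text
[[0.5535077  0.36511538 0.127     ]
 [0.55324407 0.25702986 0.127     ]] [[0.62877548 0.31303494 0.139     ]] scene delta [[ 0.07526779 -0.05208044  0.012     ]
 [ 0.07553142  0.05600508  0.012     ]]
[[0.54793602 0.35866695 0.127     ]
 [0.54864175 0.25223316 0.127     ]] [[0.62564762 0.30901243 0.178     ]] [[ 0.0777116  -0.04965452  0.051     ]
 [ 0.07700587  0.05677927  0.051     ]]
```

Call:
{"name": "arm_command", "arguments": {"gripper": [5, 5, 5, 5, 5], "slide": [[-4.3, 0, 2], [-4.3, 0, 6], [-4.3, 0, 10], [-4.3, 0, 13], [-4.3, 0, 13]], "turn": [[0, 0, 0], [0, 0, 0], [0, 0, 0], [0, 0, 0], [0, 0, 0]]}}

```text
clock: 17.1
position: [0.4434, 0.3086, 0.0686]
tool_rot: [-3.139, -0.003, 3.134]
force: [0.4, 0.5, 0.8]
grip_width: 0.0502
```

Call:
{"name": "arm_command", "arguments": {"gripper": [0.8, 0.8, 0.8, 0.8, 0.8], "slide": [[0, 0, 0], [0, 0, 0], [0, 0, 0], [0, 0, 0], [0, 0, 0]], "turn": [[0, 0, 0], [0, 0, 0], [0, 0, 0], [0, 0, 0], [0, 0, 0]]}}

```text
clock: 17.73
position: [0.4447, 0.3101, 0.0717]
tool_rot: [3.14, 0.002, 3.137]
force: [-0.8, -0.6, 7.8]
grip_width: 0.0143
```

Call:
{"name": "arm_command", "arguments": {"gripper": [0.8, 0.8, 0.8, 0.8, 0.8], "slide": [[-0.4, -0.3, 0], [-1.2, -0.8, 0], [-2.1, -1.4, 0], [-3, -2, 0], [-3.9, -2.6, 0]], "turn": [[0, 0, 0], [0, 0, 0], [0, 0, 0], [0, 0, 0], [0, 0, 0]]}}

```text
clock: 18.35
position: [0.4836, 0.2843, 0.0717]
tool_rot: [3.14, 0.002, 3.137]
force: [-2.8, 1.8, 7.1]
grip_width: 0.0139
```

Call:
{"name": "arm_command", "arguments": {"gripper": [0.8, 0.8, 0.8, 0.8, 0.8], "slide": [[-0.9, -0.6, 0], [-1.8, -1.3, 0], [-2.7, -1.9, 0], [-3.4, -2.4, 0], [-3.7, -2.6, 0]], "turn": [[0, 0, 0], [0, 0, 0], [0, 0, 0], [0, 0, 0], [0, 0, 0]]}}

```text
clock: 18.98
position: [0.5206, 0.2578, 0.0718]
tool_rot: [3.14, 0.002, 3.137]
force: [-1.6, 2.4, 6.6]
grip_width: 0.0143
```

```bash
python3 - <<'E'
from h import *
go(.52,.258,.0717)
a=vision.grab_frame("scene"); b=vision.grab_frame("top")
S=lambda i,x,y,n,f:cv2.resize(i[y:y+n,x:x+n],None,fx=f,fy=f,interpolation=cv2.INTER_CUBIC)
u=proj("scene",[.628,.311,.12])[0].astype(int)-20; v=proj("top",[.626,.29,.12])[0].astype(int)-28; print(u,v)
cv2.imwrite("pics/k.png",np.hstack([S(a,*u,40,10),S(b,*v,50,8)]))
E
```

```text
slide [0.06 0.02 0.01] turn [0.1 0.1 0. ] pos [0.5206 0.2578 0.0718] rot [3.140e+00 2.000e-03 3.137e+00] F [-1.6  2.4  6.6] w 0.0143 t 18.975 q7 [-0.54  0.66 -0.03  1.84  0.03  0.64  0.98]
[204 117] [160 158]
```

View pics/k.png

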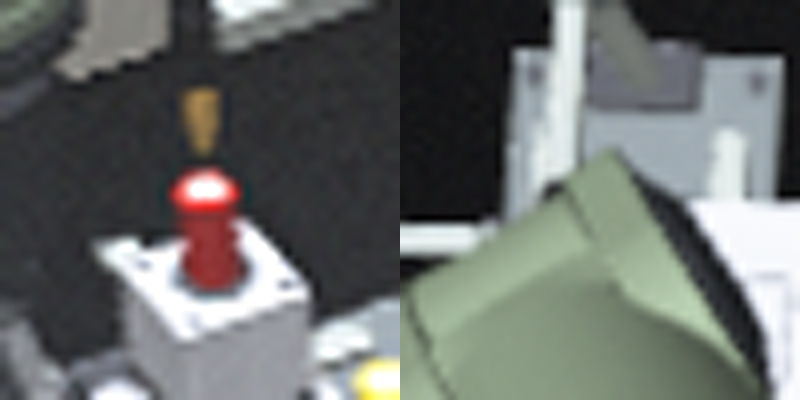

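```bash
python3 - <<'E'
from h import *
o=lambda u,v:((u+.5)/10-.5+204,(v+.5)/10-.5+117)
t=ray("scene",[o(204,156)],.139);d=ray("scene",[o(205,187)],.127);print(t,d,t-d); q=proj("scene",[t[0],t[0]-[0,0,.012]]);print((q[1]-q[0])*10)
E
```

```text
[[0.62869822 0.31269081 0.139     ]] [[0.62863167 0.31378965 0.127     ]] [[ 6.65532043e-05 -1.09883961e-03  1.20000000e-02]]
[ 2.97578956 32.78997173]
```

Call:
{"name": "arm_command", "arguments": {"gripper": [0.8, 0.8, 0.8, 0.8, 0.8], "slide": [[0, 0, 0], [0, 0, 0], [0, 0, 0], [0, 0, 0], [0, 0, 0]], "turn": [[0, 0, 0], [0, 0, 0], [0, 0, 0], [0, 0, 0], [0, 0, 0]]}}

```text
clock: 19.7
position: [0.5208, 0.2577, 0.0717]
tool_rot: [3.14, 0.003, 3.137]
force: [1.6, -1.0, 6.9]
grip_width: 0.014
```

Call:
{"name": "arm_command", "arguments": {"gripper": [0.8, 0.8, 0.8, 0.8, 0.8], "slide": [[0, 0, 0], [0, 0, 0], [0, 0, 0], [0, 0, 0], [0, 0, 0]], "turn": [[0, 0, 0], [0, 0, 0], [0, 0, 0], [0, 0, 0], [0, 0, 0]]}}

```text
clock: 20.32
position: [0.5208, 0.2577, 0.0717]
tool_rot: [3.141, 0.003, 3.137]
force: [2.0, -0.6, 7.8]
grip_width: 0.0143
```

Call:
{"name": "arm_command", "arguments": {"gripper": [0.8, 0.8, 0.8, 0.8, 0.8], "slide": [[0, 0, 0], [0, 0, 0], [0, 0, 0], [0, 0, 0], [0, 0, 0]], "turn": [[0, 0, 0], [0, 0, 0], [0, 0, 0], [0, 0, 0], [0, 0, 0]]}}

```text
clock: 20.95
position: [0.5208, 0.2577, 0.0717]
tool_rot: [3.14, 0.003, 3.137]
force: [3.0, -1.2, 7.2]
grip_width: 0.0142
```

```bash
python3 - <<'E'
from h import *
go(.52,.258,.0717)
a=vision.grab_frame("scene"); u=[204,117]; c=a[117:157,204:244]
p=cv2.imread("pics/k.png"); q=cv2.resize(c,None,fx=10,fy=10,interpolation=cv2.INTER_CUBIC); cv2.imwrite("pics/k2.png",q); print("diff",np.abs(q.astype(int)-p[:,:400]).mean())
E
```

```text
slide [ 0.08  0.03 -0.  ] turn [0.1 0.1 0. ] pos [0.5208 0.2577 0.0717] rot [3.140e+00 3.000e-03 3.137e+00] F [ 3.  -1.2  7.2] w 0.0142 t 20.95 q7 [-0.54  0.66 -0.03  1.84  0.03  0.64  0.97]
diff 2.8126520833333335
```

Call:
{"name": "arm_command", "arguments": {"gripper": [0.8, 0.8, 0.8, 0.8, 0.8], "slide": [[0, 0.5, 0], [0, 1.5, 0], [0, 2.7, 0], [0, 3.9, 0], [0, 5.1, 0]], "turn": [[0, 0, 0], [0, 0, 0], [0, 0, 0], [0, 0, 0], [0, 0, 0]]}}

```text
clock: 21.62
position: [0.521, 0.3087, 0.0717]
tool_rot: [3.141, 0.002, 3.136]
force: [2.2, -2.7, 7.9]
grip_width: 0.014
```

Call:
{"name": "arm_command", "arguments": {"gripper": [0.8, 0.8, 0.8, 0.8, 0.8], "slide": [[0, 1.2, 0], [0, 2.5, 0], [0, 3.8, 0], [0, 5, 0], [0, 5.6, 0]], "turn": [[0, 0, 0], [0, 0, 0], [0, 0, 0], [0, 0, 0], [0, 0, 0]]}}

```text
clock: 22.25
position: [0.521, 0.3651, 0.0717]
tool_rot: [3.141, 0.002, 3.137]
force: [1.9, -2.7, 8.1]
grip_width: 0.0142
```

```bash
python3 - <<'E'
from h import *
a=vision.grab_frame("scene"); go(.521,.365,.0717)
S=lambda i,x,y,n,f:cv2.resize(i[y:y+n,x:x+n],None,fx=f,fy=f,interpolation=cv2.INTER_CUBIC)
cv2.imwrite("pics/l.png",np.hstack([S(cv2.imread("pics/k2.png"),0,0,400,1),S(a,204,117,40,10)]))
E
```

```text
slide [-0.01 -0.08  0.  ] turn [0.1 0.1 0. ] pos [0.5209 0.3658 0.0717] rot [3.140e+00 2.000e-03 3.138e+00] F [1.5 0.3 7.7] w 0.0141 t 22.3 q7 [-0.69  0.73 -0.02  1.68  0.02  0.72  0.84]
```

View pics/l.png

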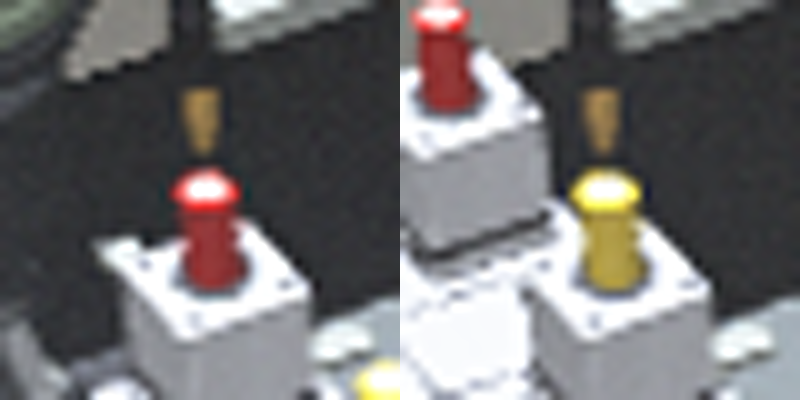

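Call:
{"name": "arm_command", "arguments": {"gripper": [0.8, 0.8, 0.8, 0.8, 0.8], "slide": [[0, 0, 0], [0, 0, 0], [0, 0, 0], [0, 0, 0], [0, 0, 0]], "turn": [[0, 0, 0], [0, 0, 0], [0, 0, 0], [0, 0, 0], [0, 0, 0]]}}

```text
clock: 22.92
position: [0.5209, 0.3653, 0.0718]
tool_rot: [3.14, 0.002, 3.137]
force: [1.6, 1.7, 6.3]
grip_width: 0.0142
```

Call:
{"name": "arm_command", "arguments": {"gripper": [0.8, 0.8, 0.8, 0.8, 0.8], "slide": [[0, 0, 0], [0, 0, 0], [0, 0, 0], [0, 0, 0], [0, 0, 0]], "turn": [[0, 0, 0], [0, 0, 0], [0, 0, 0], [0, 0, 0], [0, 0, 0]]}}

```text
clock: 23.55
position: [0.5208, 0.3653, 0.0718]
tool_rot: [3.14, 0.002, 3.137]
force: [0.5, 1.8, 7.8]
grip_width: 0.0144
```

Call:
{"name": "arm_command", "arguments": {"gripper": [0.8, 0.8, 0.8, 0.8, 0.8], "slide": [[0, 0, 0], [0, 0, 0], [0, 0, 0], [0, 0, 0], [0, 0, 0]], "turn": [[0, 0, 0], [0, 0, 0], [0, 0, 0], [0, 0, 0], [0, 0, 0]]}}

```text
clock: 24.18
position: [0.5209, 0.3653, 0.0718]
tool_rot: [3.14, 0.002, 3.137]
force: [1.4, 2.4, 6.0]
grip_width: 0.0145
```

Call:
{"name": "arm_command", "arguments": {"gripper": [0.8, 0.8, 0.8, 0.8, 0.8], "slide": [[0.4, -0.3, 0], [1.2, -0.8, 0], [2.1, -1.4, 0], [3, -2, 0], [3.9, -2.7, 0]], "turn": [[0, 0, 0], [0, 0, 0], [0, 0, 0], [0, 0, 0], [0, 0, 0]]}}

```text
clock: 24.8
position: [0.4817, 0.3383, 0.0717]
tool_rot: [3.139, 0.002, 3.137]
force: [2.4, 2.0, 7.8]
grip_width: 0.0145
```

Call:
{"name": "arm_command", "arguments": {"gripper": [0.8, 0.8, 0.8, 0.8, 0.8], "slide": [[0.9, -0.7, 0], [1.8, -1.4, 0], [2.7, -2.1, 0], [3.4, -2.6, 0], [3.7, -2.8, 0]], "turn": [[0, 0, 0], [0, 0, 0], [0, 0, 0], [0, 0, 0], [0, 0, 0]]}}

```text
clock: 25.42
position: [0.4446, 0.3103, 0.0717]
tool_rot: [3.14, 0.002, 3.137]
force: [2.0, 2.0, 8.4]
grip_width: 0.0141
```

Call:
{"name": "arm_command", "arguments": {"gripper": [0.8, 0.8, 5, 5, 5], "slide": [[0, 0, 0], [0, 0, 0], [0, 0, 0], [0, 0, 0], [0, 0, 0]], "turn": [[0, 0, 0], [0, 0, 0], [0, 0, 0], [0, 0, 0], [0, 0, 0]]}}

```text
clock: 26.05
position: [0.4439, 0.3097, 0.0704]
tool_rot: [-3.142, -0.0, 3.137]
force: [0.1, -0.2, -0.8]
grip_width: 0.0498
```

Call:
{"name": "arm_command", "arguments": {"gripper": [5, 5, 4, 4, 4], "slide": [[0, 0, -5], [0, 0, -10], [0, 0, -13], [0, 0, -13], [0, 0, -13]], "turn": [[0, 0, 0], [0, 0, 0], [0, 0, 10], [0, 0, 20], [0, 0, 30]]}}

```text
clock: 26.68
position: [0.4439, 0.3098, 0.2007]
tool_rot: [3.141, 0.0, 2.608]
force: [-0.1, 0.2, 0.3]
grip_width: 0.04
```

```bash
cat > tray.py <<'E'
from h import *
def tray(fn=None):
    im=vision.grab_frame("top") if fn is None else cv2.imread(fn)
    h=cv2.cvtColor(im,cv2.COLOR_BGR2HSV); m=cv2.inRange(h,(65,100,60),(85,255,200)); m[:190]=0; m[280:]=0
    cs,_=cv2.findContours(m,0,2); c=max(cs,key=cv2.contourArea); r=cv2.minAreaRect(c); b=cv2.boxPoints(r)
    P=ray("top",b,.018)[:,:2]; print("tray px",np.round(b,1).tolist(),r,"centre",P.mean(0),"sides",np.linalg.norm(P-np.roll(P,1,0),axis=1)); print(P)
if __name__=="__main__":
    tray("pics/top0.png"); tray(); go(.5485,.256,.17,np.pi*.75)
    a=vision.grab_frame("scene"); h=cv2.cvtColor(a,cv2.COLOR_BGR2HSV)
E
python3 tray.py
```

```text
tray px [[233.89999389648438, 266.8999938964844], [240.0, 212.1999969482422], [266.5, 215.1999969482422], [260.5, 269.79998779296875]] ((250.21951293945312, 241.02438354492188), (26.724428176879883, 54.99489974975586), 6.340191841125488) centre [0.4591024  0.08475136] sides [0.0924818  0.19258327 0.09435746 0.19251959]
[[0.3675391  0.13889275]
 [0.55951499 0.12360953]
 [0.55055503 0.02967843]
 [0.3588005  0.04682473]]
tray px [[233.89999389648438, 266.8999938964844], [240.0, 212.1999969482422], [266.5, 215.1999969482422], [260.5, 269.79998779296875]] ((250.21951293945312, 241.02438354492188), (26.724428176879883, 54.99489974975586), 6.340191841125488) centre [0.4591024  0.08475136] sides [0.0924818  0.19258327 0.09435746 0.19251959]
[[0.3675391  0.13889275]
 [0.55951499 0.12360953]
 [0.55055503 0.02967843]
 [0.3588005  0.04682473]]
slide [-11.74   0.8    3.05] turn [ 0.  -0.  13.9] pos [0.4438 0.3097 0.2005] rot [ 3.141 -0.     2.599] F [-0.5 -0.5 -0.7] w 0.0399 t 26.725 q7 [-0.8   0.43  0.11  1.86 -0.06  0.86  0.37]
```

Call:
{"name": "arm_command", "arguments": {"gripper": [4, 4, 4, 4, 4], "slide": [[-4, 0.3, 0], [-8, 0.6, 0], [-11.7, 0.8, 1], [-11.7, 0.8, 3], [-11.7, 0.8, 3]], "turn": [[0, 0, 7], [0, 0, 13.9], [0, 0, 13.9], [0, 0, 13.9], [0, 0, 13.9]]}}

```text
clock: 27.4
position: [0.5483, 0.2572, 0.1689]
tool_rot: [-3.139, -0.001, 2.374]
force: [1.2, 0.4, 1.4]
grip_width: 0.0397
```

```bash
python3 - <<'E'
from h import *
go(.5485,.256,.103,np.pi*.75)
E
```

```text
slide [-0.1  -0.05  6.59] turn [-0.2 -0.1  1. ] pos [0.5483 0.2572 0.1689] rot [-3.139e+00 -1.000e-03  2.374e+00] F [1.2 0.4 1.4] w 0.0397 t 27.4 q7 [-0.66  0.57  0.17  1.72 -0.12  0.87  0.38]
```

Call:
{"name": "arm_command", "arguments": {"gripper": [4, 4, 4, 4], "slide": [[0, 0, 2], [0, 0, 4.5], [0, 0, 6.7], [0, 0, 6.7]], "turn": [[0, 0, 0], [0, 0, 0], [0, 0, 0], [0, 0, 0]]}}

```text
clock: 27.9
position: [0.5482, 0.2579, 0.1029]
tool_rot: [-3.14, -0.001, 2.374]
force: [-0.2, -0.4, 0.7]
grip_width: 0.0399
```

Call:
{"name": "arm_command", "arguments": {"gripper": [1, 1, 1, 1, 1], "slide": [[0, 0, 0], [0, 0, 0], [0, 0, 0], [0, 0, 0], [0, 0, 0]], "turn": [[0, 0, 0], [0, 0, 0], [0, 0, 0], [0, 0, 0], [0, 0, 0]], "force": 80}}

```text
clock: 28.52
position: [0.5495, 0.258, 0.1043]
tool_rot: [3.14, 0.0, 2.371]
force: [-1.7, -1.1, 9.1]
grip_width: 0.0155
```

Call:
{"name": "arm_command", "arguments": {"gripper": [1, 1, 1, 1, 1], "slide": [[0, 0, -1], [0, 0, -2], [0, 0, -4], [0, 0, -6], [0, 0, -7.5]], "turn": [[0, 0, 0], [0, 0, 0], [0, 0, 0], [0, 0, 0], [0, 0, 0]]}}

```text
clock: 29.15
position: [0.5492, 0.2578, 0.1798]
tool_rot: [3.141, 0.0, 2.371]
force: [0.8, 0.1, -1.2]
grip_width: 0.0157
```

```bash
python3 - <<'E'
from h import *
import tray; tray.tray()
go(.504,.080,.14,np.pi*.75-.08)
E
```

```text
tray px [[233.89999389648438, 266.8999938964844], [240.0, 212.1999969482422], [266.5, 215.1999969482422], [260.5, 269.79998779296875]] ((250.21951293945312, 241.02438354492188), (26.724428176879883, 54.99489974975586), 6.340191841125488) centre [0.4591024  0.08475136] sides [0.0924818  0.19258327 0.09435746 0.19251959]
[[0.3675391  0.13889275]
 [0.55951499 0.12360953]
 [0.55055503 0.02967843]
 [0.3588005  0.04682473]]
slide [ -9.11 -15.98   4.09] turn [0.2 0.  5.4] pos [0.5498 0.2581 0.1813] rot [3.139e+00 1.000e-03 2.371e+00] F [ 0.7 -0.3  1.3] w 0.015 t 29.2 q7 [-0.66  0.56  0.18  1.71 -0.12  0.89  0.37]
```

Call:
{"name": "arm_command", "arguments": {"gripper": [1, 1, 1, 1, 1], "slide": [[-1.3, -2.3, 0], [-3.7, -6.5, 0], [-6.3, -11, 0], [-8.3, -14.5, 0], [-9.1, -16, 2]], "turn": [[0, 0, 2], [0, 0, 5], [0, 0, 5], [0, 0, 5], [0, 0, 5]]}}

```text
clock: 29.82
position: [0.5031, 0.0774, 0.1592]
tool_rot: [3.14, 0.001, 2.282]
force: [0.9, 0.2, -2.0]
grip_width: 0.015
```

Call:
{"name": "arm_command", "arguments": {"gripper": [1, 1], "slide": [[0, 0, 2], [0, 0, 2]], "turn": [[0, 0, 0], [0, 0, 0]]}}

```text
clock: 30.08
position: [0.5022, 0.0793, 0.1374]
tool_rot: [-3.14, -0.001, 2.284]
force: [0.6, -0.9, -1.4]
grip_width: 0.0151
```

```bash
python3 - <<'E'
from h import *
go(.504,.080,.063,np.pi*.75-.08)
a=crop("scene",[.49,.09,.08],"m.png",65,6)
E
```

```text
slide [-0.07  0.2   7.44] turn [-0.1 -0.1  0.4] pos [0.5022 0.0793 0.1374] rot [-3.140e+00 -1.000e-03  2.284e+00] F [ 0.6 -0.9 -1.4] w 0.0151 t 30.075 q7 [-0.42  0.48  0.2   2.   -0.15  0.68  0.58]
crop origin 155 160 f 6
```

View pics/m.png

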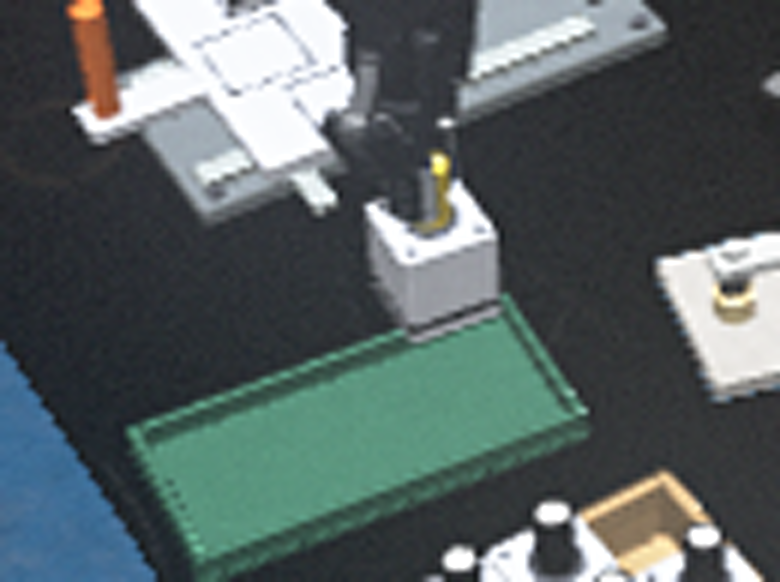

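Call:
{"name": "arm_command", "arguments": {"gripper": [1, 1, 1, 1, 1], "slide": [[0, 0.2, 2], [0, 0.2, 4.5], [0, 0.2, 6.4], [0, 0.2, 7.2], [0, 0.2, 7.4]], "turn": [[0, 0, 0], [0, 0, 0], [0, 0, 0], [0, 0, 0], [0, 0, 0]]}}

```text
clock: 30.75
position: [0.5047, 0.081, 0.0646]
tool_rot: [3.141, 0.0, 2.284]
force: [-1.2, -0.4, -1.4]
grip_width: 0.0155
```

Call:
{"name": "arm_command", "arguments": {"gripper": [1, 1, 1], "slide": [[0, 0, 0.1], [0, 0, 0.1], [0, 0, 0.1]], "turn": [[0, 0, 0], [0, 0, 0], [0, 0, 0]]}}

```text
clock: 31.12
position: [0.5048, 0.0808, 0.0644]
tool_rot: [3.141, 0.001, 2.284]
force: [-3.2, -1.8, 7.1]
grip_width: 0.0153
```

Call:
{"name": "arm_command", "arguments": {"gripper": [2.2, 3, 4, 4, 4], "slide": [[0, 0, 0], [0, 0, 0], [0, 0, 0], [0, 0, -3], [0, 0, -9]], "turn": [[0, 0, 0], [0, 0, 0], [0, 0, 0], [0, 0, 0], [0, 0, 0]]}}

```text
clock: 31.75
position: [0.5033, 0.0806, 0.153]
tool_rot: [-3.138, -0.001, 2.284]
force: [0.6, 1.3, 0.9]
grip_width: 0.0402
```

```bash
python3 - <<'E'
from h import *
go(.5465,.3655,.18,np.pi*.75)
E
```

```text
slide [18.72 21.9  -2.76] turn [-0.2 -0.1 -4.1] pos [0.5033 0.0806 0.153 ] rot [-3.138e+00 -1.000e-03  2.284e+00] F [0.6 1.3 0.9] w 0.0402 t 31.75 q7 [-0.44  0.46  0.21  1.98 -0.14  0.72  0.58]
```

Call:
{"name": "arm_command", "arguments": {"gripper": [4, 4, 4, 4, 4], "slide": [[2.5, 3, -2.8], [6.5, 7.6, -2.8], [10.5, 12.3, -2.8], [14.6, 17.1, -2.8], [18.7, 21.9, -2.8]], "turn": [[0, 0, -4], [0, 0, -4], [0, 0, -4], [0, 0, -4], [0, 0, -4]]}}

```text
clock: 32.38
position: [0.5475, 0.3663, 0.1814]
tool_rot: [3.141, 0.0, 2.354]
force: [1.4, -1.0, 0.0]
grip_width: 0.0399
```

Call:
{"name": "arm_command", "arguments": {"gripper": [4, 4], "slide": [[0, 0, 1], [0, 0, 1]], "turn": [[0, 0, 0], [0, 0, 0]]}}

```text
clock: 32.62
position: [0.5471, 0.3635, 0.1703]
tool_rot: [-3.139, 0.0, 2.354]
force: [0.1, -1.3, -1.2]
grip_width: 0.0398
```

```bash
python3 - <<'E'
from h import *
go(.5465,.3655,.103,np.pi*.75)
E
```

```text
slide [0.18 0.11 6.73] turn [-0.1  0.  -0.1] pos [0.5471 0.3635 0.1703] rot [-3.139  0.     2.354] F [ 0.1 -1.3 -1.2] w 0.0398 t 32.625 q7 [-0.79  0.65  0.18  1.57 -0.13  0.94  0.21]
```

Call:
{"name": "arm_command", "arguments": {"gripper": [4, 4, 4, 4], "slide": [[0, 0, 2], [0, 0, 4.5], [0, 0, 6.7], [0, 0, 6.7]], "turn": [[0, 0, 0], [0, 0, 0], [0, 0, 0], [0, 0, 0]]}}

```text
clock: 33.12
position: [0.5473, 0.3625, 0.1036]
tool_rot: [-3.139, 0.0, 2.352]
force: [0.3, -0.1, 0.3]
grip_width: 0.04
```

Call:
{"name": "arm_command", "arguments": {"gripper": [1, 1, 1, 1, 1], "slide": [[0, 0, 0], [0, 0, 0], [0, 0, 0], [0, 0, 0], [0, 0, 0]], "turn": [[0, 0, 0], [0, 0, 0], [0, 0, 0], [0, 0, 0], [0, 0, 0]], "force": 80}}

```text
clock: 33.75
position: [0.5482, 0.3642, 0.1058]
tool_rot: [3.14, 0.0, 2.353]
force: [-1.0, -1.8, 5.6]
grip_width: 0.0155
```

Call:
{"name": "arm_command", "arguments": {"gripper": [1, 1, 1, 1, 1], "slide": [[0, 0, -1], [0, 0, -2], [0, 0, -4], [0, 0, -6], [0, 0, -7.5]], "turn": [[0, 0, 0], [0, 0, 0], [0, 0, 0], [0, 0, 0], [0, 0, 0]]}}

```text
clock: 34.38
position: [0.5478, 0.3645, 0.1813]
tool_rot: [3.14, 0.0, 2.354]
force: [-0.6, 0.2, -2.4]
grip_width: 0.0151
```

```bash
python3 - <<'E'
from h import *
import tray; tray.tray()
go(.414,.088,.16,np.pi*.75-.08)
E
```

```text
tray px [[236.3000030517578, 265.8999938964844], [242.39999389648438, 211.3000030517578], [269.0, 214.1999969482422], [262.8999938964844, 268.8999938964844]] ((252.65855407714844, 240.0731658935547), (26.72443199157715, 54.99490737915039), 6.340191841125488) centre [0.46257482 0.07631926] sides [0.09251884 0.19274799 0.09439602 0.19268575]
[[0.37093815 0.13056715]
 [0.56306524 0.11510848]
 [0.55410068 0.02113909]
 [0.36219522 0.03846234]]
slide [-10.14 -29.06   2.2 ] turn [0.2 0.  4.4] pos [0.5484 0.3648 0.183 ] rot [3.138 0.    2.354] F [1.1 0.4 1.5] w 0.0151 t 34.425 q7 [-0.79  0.63  0.18  1.56 -0.13  0.96  0.21]
```

Call:
{"name": "arm_command", "arguments": {"gripper": [1, 1, 1, 1, 1], "slide": [[-1.2, -3, 0], [-3, -8, 0], [-5, -13.5, 0], [-6.8, -19, 0], [-8.7, -24.5, 0]], "turn": [[0, 0, 2], [0, 0, 4.4], [0, 0, 4.4], [0, 0, 4.4], [0, 0, 4.4]]}}

```text
clock: 35.05
position: [0.4342, 0.1283, 0.1795]
tool_rot: [3.141, 0.0, 2.277]
force: [0.7, -0.6, -1.6]
grip_width: 0.0155
```

```bash
python3 - <<'E'
from h import *
import tray
tray.tray(); go(.4175,.0805,.14,np.pi*.75-.085)
E
```

```text
tray px [[244.0, 212.0], [268.0, 212.0], [268.0, 268.0], [244.0, 268.0]] ((256.0, 240.0), (56.0, 24.0), 90.0) centre [0.46305605 0.06473872] sides [0.19640394 0.08471648 0.19654075 0.08300863]
[[0.56054184 0.10944226]
 [0.56198444 0.02473806]
 [0.36548141 0.02088778]
 [0.36421649 0.10388677]]
slide [-2.29 -3.66  3.94] turn [-0.2  0.   0.1] pos [0.4308 0.1217 0.1793] rot [-3.138  0.     2.272] F [ -0.2 -10.8  -1.6] w 0.0151 t 35.1 q7 [-0.6   0.33  0.23  2.11 -0.11  0.72  0.41]
```

```bash
python3 - <<'E'
from h import *
def ex(im):
    h=cv2.cvtColor(im,cv2.COLOR_BGR2HSV); m=cv2.inRange(h,(60,90,30),(90,255,200)); m[:,:165]=0;m[270:]=0;m[:190]=0;m[:,280:]=0
    cs,_=cv2.findContours(m,0,2); c=max(cs,key=cv2.contourArea)[:,0]
    P=np.array([c[c[:,0].argmin()],c[c[:,1].argmax()],c[c[:,0].argmax()],c[c[:,1].argmin()]]);print(P.tolist(),ray("scene",P,.01)[:,:2].round(4).tolist())
ex(cv2.imread("pics/scene0.png")); a=vision.grab_frame("scene"); ex(a); cv2.imwrite("pics/n.png",a); go(.4175,.0805,.14,np.pi*.75-.085)
h=cv2.cvtColor(a,cv2.COLOR_BGR2HSV);m=cv2.inRange(h,(22,120,100),(32,255,255));m[:,:165]=0;m[:,300:]=0;m[:100]=0;m[280:]=0
ys,xs=np.nonzero(m);print("yellow",len(xs),xs.min(),xs.max(),ys.min(),ys.max());print("exp dot",proj("scene",[[.508+.0045,.072,.087],[.508+.0045,.072,.055]]))
E
```

```text
[[176, 231], [188, 256], [249, 229], [237, 209]] [[0.3741, 0.1448], [0.3629, 0.0469], [0.5469, 0.0413], [0.558, 0.1269]]
[[179, 233], [191, 258], [253, 230], [240, 214]] [[0.3778, 0.1336], [0.3666, 0.0365], [0.5543, 0.0321], [0.5551, 0.1049]]
slide [-2.41 -4.03  3.97] turn [-0.1 -0.   0. ] pos [0.4328 0.1249 0.1796] rot [-3.14  -0.     2.272] F [ 0.   1.6 -2.2] w 0.015 t 35.15 q7 [-0.6   0.33  0.23  2.1  -0.11  0.72  0.4 ]
yellow 52 227 234 206 218
exp dot [[230.98222934 207.76035972]
 [231.72877193 216.02084327]]
```

Call:
{"name": "arm_command", "arguments": {"gripper": [1, 1, 1, 1, 1], "slide": [[-1, -1.8, 0], [-2.3, -3.8, 0], [-2.3, -3.8, 2], [-2.3, -3.8, 4], [-2.3, -3.8, 4]], "turn": [[0, 0, 0], [0, 0, 0], [0, 0, 0], [0, 0, 0], [0, 0, 0]]}}

```text
clock: 35.78
position: [0.4206, 0.0872, 0.1386]
tool_rot: [-3.139, -0.001, 2.277]
force: [-0.3, 0.8, -1.6]
grip_width: 0.0156
```

```bash
python3 - <<'E'
from h import *
go(.4175,.0805,.067,np.pi*.75-.085)
E
```

```text
slide [-0.31 -0.65  7.16] turn [-0.1 -0.   0.3] pos [0.4206 0.0872 0.1386] rot [-3.139e+00 -1.000e-03  2.277e+00] F [-0.3  0.8 -1.6] w 0.0156 t 35.775 q7 [-0.52  0.38  0.22  2.19 -0.14  0.59  0.51]
```

Call:
{"name": "arm_command", "arguments": {"gripper": [1, 1, 1, 1, 1], "slide": [[-0.3, -0.6, 0.5], [-0.3, -0.6, 3], [-0.3, -0.6, 5.5], [-0.3, -0.6, 6.9], [-0.3, -0.6, 7.2]], "turn": [[0, 0, 0], [0, 0, 0], [0, 0, 0], [0, 0, 0], [0, 0, 0]]}}

```text
clock: 36.4
position: [0.4185, 0.0812, 0.0671]
tool_rot: [-3.141, -0.0, 2.277]
force: [0.8, -0.0, -0.7]
grip_width: 0.0152
```

Call:
{"name": "arm_command", "arguments": {"gripper": [1, 1, 1], "slide": [[0, 0, 0.1], [0, 0, 0.1], [0, 0, 0.1]], "turn": [[0, 0, 0], [0, 0, 0], [0, 0, 0]]}}

```text
clock: 36.78
position: [0.4189, 0.0816, 0.0667]
tool_rot: [3.141, 0.0, 2.277]
force: [-0.8, -0.8, -1.9]
grip_width: 0.015
```

Call:
{"name": "arm_command", "arguments": {"gripper": [1, 1, 1, 1], "slide": [[0, 0, 0.1], [0, 0, 0.15], [0, 0, 0.2], [0, 0, 0.2]], "turn": [[0, 0, 0], [0, 0, 0], [0, 0, 0], [0, 0, 0]]}}

```text
clock: 37.28
position: [0.4189, 0.0815, 0.0657]
tool_rot: [3.14, 0.0, 2.277]
force: [-9.6, -2.2, 47.5]
grip_width: 0.0151
```

Call:
{"name": "arm_command", "arguments": {"gripper": [1, 2.2, 3, 4], "slide": [[0, 0, -0.2], [0, 0, -0.2], [0, 0, -0.2], [0, 0, -0.2]], "turn": [[0, 0, 0], [0, 0, 0], [0, 0, 0], [0, 0, 0]]}}

```text
clock: 37.78
position: [0.4186, 0.0815, 0.0662]
tool_rot: [-3.141, -0.0, 2.277]
force: [-0.3, 0.2, -0.4]
grip_width: 0.04
```

Call:
{"name": "arm_command", "arguments": {"gripper": [4, 4, 4, 4, 4], "slide": [[0, 0, -2], [0, 0, -7], [0, 0, -12], [0, 5, -13], [0, 11, -13]], "turn": [[0, 0, 0], [0, 0, 0], [0, 0, 0], [0, 0, 0], [0, 0, 0]]}}

```text
clock: 38.4
position: [0.5037, 0.1538, 0.1981]
tool_rot: [3.139, 0.0, 2.276]
force: [0.9, -0.4, 0.1]
grip_width: 0.0397
```

```bash
python3 - <<'E'
from h import *
import tray
go(.35,.25,.20)
E
```

```text
slide [17.29 -5.47 -0.22] turn [0.2 0.  0. ] pos [0.5037 0.1538 0.1981] rot [3.139 0.    2.276] F [ 0.9 -0.4  0.1] w 0.0397 t 38.4 q7 [-0.59  0.42  0.24  1.91 -0.13  0.83  0.43]
```

Move aside, then take the final view.

Call:
{"name": "arm_command", "arguments": {"gripper": [4, 4, 4, 4, 4], "slide": [[2, 4, -2], [6, 8, -4], [10, 11, -6], [14, 11, -6], [17, 11, -6]], "turn": [[0, 0, 0], [0, 0, 0], [0, 0, 0], [0, 0, 0], [0, 0, 0]]}}

```text
clock: 39.02
position: [0.4744, 0.3551, 0.2559]
tool_rot: [-3.141, -0.0, 2.278]
force: [-0.2, 0.0, -0.7]
grip_width: 0.0397
```

```bash
python3 - <<'E'
from h import *
import tray
go(.35,.25,.20)
a=vision.grab_frame("scene"); b=vision.grab_frame("top"); cv2.imwrite("pics/p.png",b); tray.tray("pics/p.png")
S=lambda i,x,y,w,h,f:cv2.resize(i[y:y+h,x:x+w],None,fx=f,fy=f,interpolation=cv2.INTER_CUBIC)
cv2.imwrite("pics/o.png",np.hstack([S(a,165,170,100,145,4),S(b,235,190,100,145,4)]))
E
```

```text
slide [  0.1  -16.28   5.6 ] turn [-0. -0.  0.] pos [0.4744 0.3551 0.2559] rot [-3.141 -0.     2.278] F [-0.2  0.  -0.7] w 0.0397 t 39.025 q7 [-0.9   0.45  0.22  1.67 -0.11  1.03  0.07]
tray px [[236.3000030517578, 265.8999938964844], [242.39999389648438, 211.3000030517578], [269.0, 214.1999969482422], [262.8999938964844, 268.8999938964844]] ((252.65855407714844, 240.0731658935547), (26.72443199157715, 54.99490737915039), 6.340191841125488) centre [0.46257482 0.07631926] sides [0.09251884 0.19274799 0.09439602 0.19268575]
[[0.37093815 0.13056715]
 [0.56306524 0.11510848]
 [0.55410068 0.02113909]
 [0.36219522 0.03846234]]
```

View pics/o.png

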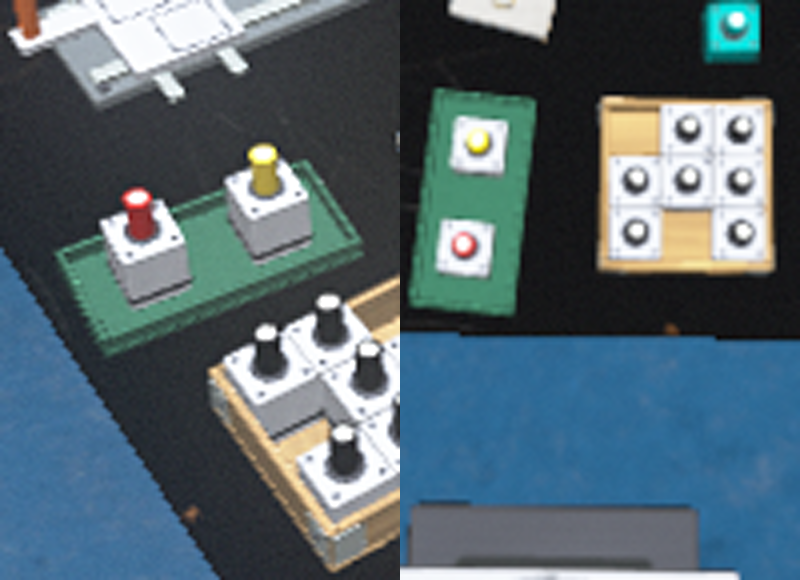

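Both coloured cartridges are standing upright in the tray. All seven black ones are still in the crate, and the arm is clear of everything.

```bash
python3 -c "from workcell import job_done; print(job_done())"
```

```text
the job is handed in; nothing more can be done
None
```

The job is done and handed in at about 39 s on the clock, but one placement pressed harder than I intended. There was no blue cartridge in this run, so only red and yellow were moved.

**What I did**
- **Loading:** I pulled the carrier clear of the pointer, then stood red on square 1 and yellow on square 3.
- **Pointing:** I slid the carrier by its handle to bring the red dot, then the yellow dot, under the pointer. Each stayed there for almost 2 s. In the scene camera the red dot was within about 1 mm of the tip, and the yellow one looked the same beside it. Nothing touched the pointer.
- **Unloading:** I brought the carrier back and stood both cartridges in the green tray. The tray was knocked about 9 mm aside partway through, so I measured it again before placing red.

**Last checks**
- The final picture shows red and yellow upright and fully inside the tray.
- All seven black cartridges are in the crate, and the turquoise look-alike beside it was not moved.
- The gripper is empty and clear of everything.

**What disagreed or fell short**
- When I set red down in the tray, the last small downward step raised the wrist force to 47 N for a moment, before I backed off and released. That is well under the 120 N wrist limit. The load went through the held cartridge, so I don't think it counts against the 40 N limit for the arm or gripper body.
- The two cameras differed by up to 5 to 7 mm on some positions. I relied on the scene camera and the arm's own readings, which agreed with each other once I removed a steady 4.5 mm offset from the scene camera.

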